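# Wedge the portion balance tight and share out the tins

### The arm

A 6-joint arm with a two-finger parallel gripper is mounted at the origin on the work surface. World frame = base frame: x ahead of the robot, y to its left, z up, the work surface at z = 0. Lengths are in m, angles in degrees, forces in N, time in s.
With the tool pointing down it reaches from about 0.4 to 0.825 m from the base axis. Payload 7 kg.
Tool frame: the origin (TCP) lies at the very end of the fingers, on their centre line; the grasp point (between the pads) lies r.grip_depth behind it (r.grip_depth is the distance from the TCP to the grasp point, in m); z points along the fingers, y is the direction in which the jaws open and shut (so a half turn about z gives the same grasp; the last joint's range is limited). The gripper opens to 88 mm and grips with 3 to 60 N. Pads are 19 mm wide; open, the fingers measure 130 mm over their backs; the gripper's body (78 mm by 193 mm) begins 47 mm behind the grasp point.
Start: joints at [87.668, 20.546, 0.682, 0, -70.136, -16.507], TCP at [0.218, 0.639, 0.227] pointing down, gripper open.
Joint ranges: [-176.03, 176.03], [-82.01, 121.73], [-58.28, 71.71], [-173.87, 95.51], [-174.79, -0.11], [-173.66, 173.66]. Speed limits (degrees/s): [136.94, 136.94, 172.46, 180, 180, 180].

### API

Orientations are given as [roll, pitch, yaw] about the fixed x, y, z axes, in that order (R = Rz(yaw) Ry(pitch) Rx(roll)).
In Python, from plant import r gives the robot as it stands. The module is installed in compiled form; this text tells all that it offers.
- The arm moves only by the tool step_arm, never from a script. Its argument "increments" is a list of rows, each a list of 3 entries, a list of its own where there are three numbers: the shift along the tool's x, y, z in m, then the turn, a rotation vector about the tool's x, y, z in rad, then the closure, from 0 (fully open) to 1 (shut). In form: [[[x, y, z], [wx, wy, wz], grip], ...]. A call has 1 to 10 rows; each row is the pose to reach, as a shift and turn from the pose commanded when the call began, along the tool's axes at that moment; what a row does not reach only later rows make up. A row lasts 1/10 s, in which the tool goes at most 50 mm and 8.59 degrees, less where a joint would pass 70% of its speed; a pose out of reach is approached as far as the arm can. A call with a gripper value outside its range is refused whole. The fingers move at their own pace and stop on an object; "force" is the grip in N (left out, the last holds). Time passes only in rows, so rows that repeat a pose let the fingers close. It gives the time, the measured TCP pose, the force and the opening at its end, in the units of the state.
- r.get_state(): the state, without advancing time (a new reading comes with each control period).
- r.capture(name): name is "scene" or "top" or "wrist"; returns a dict with "color" (480x640x3 uint8, red, green, blue), "intrinsics" (3x3 intrinsics, pixels), "rvec" (rotation vector, rad) and "tvec" (3), from world to camera coordinates, as OpenCV has them; the wrist camera has in their place "T_tool_cam" (4x4, takes a point from camera to tool coordinates, whose origin is the TCP and whose axes are the flange's). Camera axes: x right, y down, z forward; pixel columns grow to the right and rows downward; lengths in m; the calibration is good to about 2 mm. A picture is of the moment at which its call begins: read the wrist's pose just before it. There is no depth.
- r.close_job(): hands the job in, once; it reports no verdict.
The state is a dict: "time_s": time; "joints": joint angles; "qd": joint speeds; "joint_torque": joint torques, N m; "tcp_pos": TCP position; "eef_rot": TCP orientation; "contact_force": force on the tool from outside, world axes, zero at the start; "moment": the same for the moment, N m; "gripper_width": finger opening in m.
Only numpy, scipy, OpenCV 4.12 (cv2) and the standard library are available. Lean on these libraries where they do the work, as an engineer would, in place of code of your own. Each camera call takes 0.05 s, during which the arm holds its last target.

### The job

The wedge that holds the portion balance's foot has worked loose: take the mallet from the white board and tap the wedge's wooden end sideways towards the balance with several short blows, drawing the mallet clear between blows, until it stops advancing and sits fully home, then lay the mallet flat back on its board. After that stand every lidded tin upright on the two pans, shared out so that the pans sit level (a tall tin weighs as much as two short ones); if the tins alone cannot be shared evenly, stand the brass weight, which equals one short tin, on the lighter pan. Move the wedge with nothing but the mallet, and leave the jar and the bowl where they are.

Things in the scene. Friction and masses are not known exactly. Their poses are not given: they have to be found in the camera images.
- balance: portion balance, fixed: grey foot 150 (x) by 350 (y) mm, 28 high; pans at y = +115 and -115 mm; between them a white dial plate, 70 wide (y), 126 high, at x = +34 mm, its pointer central when level. Dark steel wedge bracket on the right end: x +-45, y -170 to -220 mm, 74 high. Origin: centre of the foot's underside; x away from the robot, y left, z up; turned up to 0.1 rad.
- wedge (a joint): how far the wedge is driven in along the balance's +y, m: 0 to 0.015 at the start (loose), stops hard at 0.060, fully home, where the shoulder of its wooden end block meets the bracket. It slides straight and stays where it is left; moving it takes 6 N at first, rising to 11 N near home.
- wedge_face (a point): middle of the wedge's struck face, the outer face of a wooden end block 48 (x) by 48 (high) by 15 mm thick (y), 45 mm over the table, at balance x = 0, y = -295 mm + the joint value; it looks along the balance's -y. Axes as the balance's. Only the low mallet board lies near it on the -y side.
- mallet: wooden mallet lying on the board: head 44 (x) by 90 (y, the striking direction, faces at +-45) by 44 mm high; handle 24 wide, 28 high along -x to -166 mm, its axis 22 mm up, ending in a knob 30 wide, 44 high, so it lies level. 260 to 400 g, centre of mass about 25 mm from the head's centre along the handle. Origin: underside of the head, below its centre; z up.
- mallet_head (a point): centre of the mallet's head, 22 mm above its underside.
- mallet_grip (a point): a point on the handle's axis 55 mm from the head's centre, 30 mm from the centre of mass, a good place to grip; axes as the mallet's, handle 24 mm wide across y.
- board: white plastic chopping board, fixed, 210 mm (x) by 160 mm (y) and 12 mm thick. Origin: centre of its underside. The mallet lies on it and goes back on it, within its outline (the head and the grip point over the board, the far end of the handle may overhang).
- pan_left (a joint): height of the left pan (+y side of the balance), m: 0 when the pans are level with each other, positive = this pan risen, range +-0.012. The pans stay horizontal and are linked (one rises as the other sinks); 200 g difference in load moves each about 8 mm, wherever it stands on the pan.
- pan_right (a joint): height of the right pan (-y side of the balance), m: 0 when the pans are level with each other, positive = this pan risen, range +-0.012. The pans stay horizontal and are linked (one rises as the other sinks); 200 g difference in load moves each about 8 mm, wherever it stands on the pan.
- pan_left_floor (a point): centre of the upper face of the left pan's floor, 78 mm over the table when level; axes parallel to the balance's. The pan is a steel rectangle 170 mm (x) by 120 mm (y) outside with a rim 4 mm thick and 10 mm high: room for two tins one behind the other, at about x = -40 and +40 mm.
- pan_right_floor (a point): centre of the upper face of the right pan's floor, 78 mm over the table when level; axes parallel to the balance's. The pan is a steel rectangle 170 mm (x) by 120 mm (y) outside with a rim 4 mm thick and 10 mm high: room for two tins one behind the other, at about x = -40 and +40 mm.
- tall1: tall lidded portion tin: an upright steel cylinder 62 mm in diameter and 80 mm high with a white plastic lid; 400 g (within 3 %). Origin: centre of its underside, z up. Stands on the steel table in front of the balance at the start; may be absent.
- tall2: tall lidded portion tin: an upright steel cylinder 62 mm in diameter and 80 mm high with a white plastic lid; 400 g (within 3 %). Origin: centre of its underside, z up. Stands on the steel table in front of the balance at the start; may be absent.
- short1: short lidded portion tin: an upright steel cylinder 62 mm in diameter and 54 mm high with a white plastic lid; 200 g (within 3 %). Origin: centre of its underside, z up. Stands on the steel table in front of the balance at the start; may be absent.
- short2: short lidded portion tin: an upright steel cylinder 62 mm in diameter and 54 mm high with a white plastic lid; 200 g (within 3 %). Origin: centre of its underside, z up. Stands on the steel table in front of the balance at the start; may be absent.
- weight: brass counterweight, 200 g: a disc 56 mm in diameter and 24 mm high, above it a narrow neck and a grip knob 25 mm in diameter from 34 to 58 mm. Origin: centre of its underside, z up. Stands in the row with the tins.
- jar: bystander: closed glass jar 68 mm in diameter and 120 mm high; origin under its centre. Leave alone.
- bowl: bystander: steel bowl 140 mm in diameter and 60 mm high; origin under its centre. Leave alone.
Not all that is in view belongs to the job. Leave any purple or turquoise look-alike of the tall2 alone. Of the things shaped like the weight, the brass one is meant.

How it is judged:
By the outcome, as a careful person would: the job done as asked, in the order asked, and still so for the second after the job is handed in, with the robot touching nothing.
Of tall1, tall2, short1, short2 only 3 to 4 are there at a start; the rules pass over those that are not, and their reading is None.
At some moment in a run one of tall1, tall2, short1, short2, weight, mallet may be knocked a few centimetres aside while the robot is not near it.
It also fails if it takes over 192 s, if anything falls off the work surface, if the arm or the gripper's body presses on something with over 40 N, if the wrist force passes 120 N, or if a joint passes its speed limit or range.

## Working session

There is one attempt and no reset: what is moved stays moved. The work goes in short steps, Python scripts to look and compute and a tool call to move; the robot and the scene stay as the last step left them, time stands still between calls to the robot, and variables do not carry over. Pictures are saved under pics/ and viewed, and the job is handed in when it is done.

Besides the shell and the picture viewer there is one more tool, called after "Call:" as a command line: name --argument value ..., lists and objects as JSON in quotes. step_arm: Moves the arm, as the interface text tells. Its arguments: {"type":"object","properties":{"increments":{"type":"array","items":{"type":"array"}},"force":{"type":"number"}},"required":["increments"]}

```bash
ls; mkdir -p pics; python3 - <<'E'
from plant import r
import cv2,numpy as np
print(r.get_state()); print(r.grip_depth)
for n in ["scene","top","wrist"]:
    c=r.capture(n); cv2.imwrite(f"pics/{n}0.png",c["color"][:,:,::-1])
    print(n,{k:np.round(v,4).tolist() for k,v in c.items() if k!="color"})
E
```

```text
pics
{'time_s': 0.0, 'joints': array([ 8.76689157e+01,  2.05905162e+01,  6.34216584e-01, -2.14050972e-02,
       -7.01360511e+01, -1.65066413e+01]), 'qd': array([-0.05373018,  0.01342608, -0.10807924,  0.00657051, -0.05001644,
       -0.11471029]), 'joint_torque': array([ 3.05304602e-04, -5.82709908e+01,  2.93059123e+01,  6.99741080e+00,
        6.97597337e-03, -1.46000339e-04]), 'tcp_pos': array([0.21781247, 0.63837224, 0.22563239]), 'eef_rot': array([ 1.79905738e+02, -6.94903651e-03, -1.88450093e+01]), 'contact_force': array([0.11050688, 0.88107708, 0.94339827]), 'moment': array([-0.00091456, -0.02376932, -0.02255469]), 'gripper_width': 0.08762319968795791}
0.0188
scene {'intrinsics': [[561.1236, 0.0, 320.0691], [0.0, 561.1236, 244.086], [0.0, 0.0, 1.0]], 'rvec': [2.1822, 0.6091, -0.2803], 'tvec': [-0.4529, -0.0831, 1.6539]}
top {'intrinsics': [[577.5813, 0.0, 306.7225], [0.0, 577.5813, 240.334], [0.0, 0.0, 1.0]], 'rvec': [2.1661, -2.1153, 0.1927], 'tvec': [-0.0098, 0.4903, 1.2622]}
wrist {'intrinsics': [[419.7362, 0.0, 314.5627], [0.0, 419.7362, 237.3926], [0.0, 0.0, 1.0]], 'T_tool_cam': [[0.0001, -0.96, -0.2801, 0.076], [1.0, 0.0002, -0.0004, 0.0004], [0.0004, -0.2801, 0.96, -0.1574], [0.0, 0.0, 0.0, 1.0]]}
```

View pics/scene0.png

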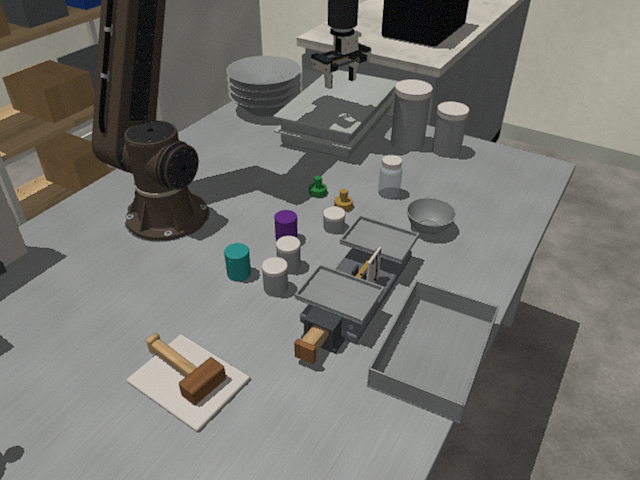

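View pics/top0.png

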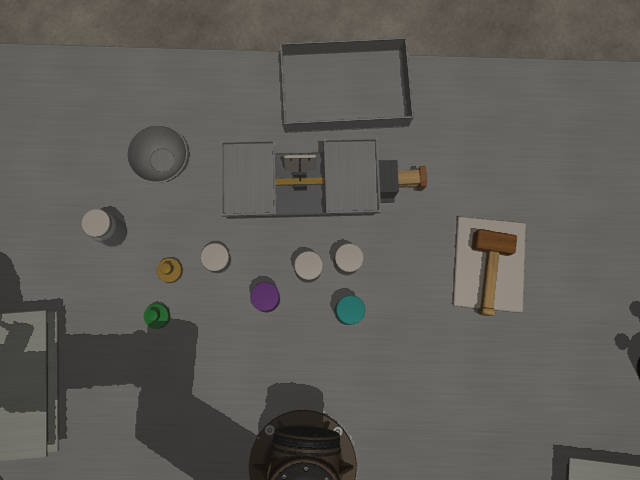

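View pics/wrist0.png

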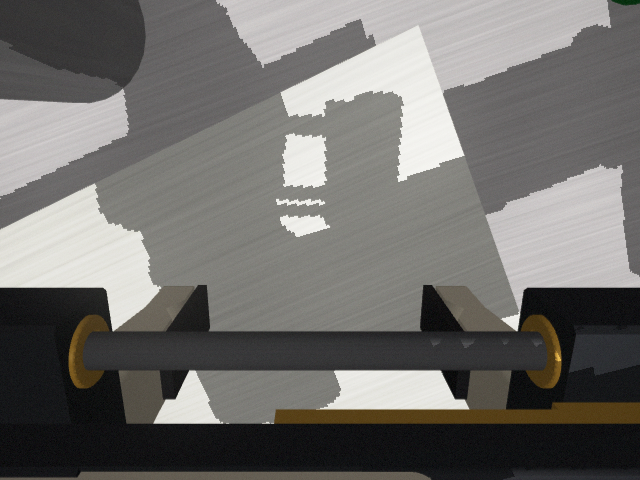

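The top view shows the balance at about (300,180) and the wedge block at (422,177), with the mallet head at (495,242) on its board at (490,265). White-lidded tins are at (215,257), (308,265) and (349,258). The purple (265,296) and turquoise (350,309) look-alikes are decoys. Of the two weights, brass is at (169,269) and the green decoy at (156,315).

```bash
cat > h.py <<'E'
import cv2,numpy as np
from plant import r
def cap(n,save=None):
    c=r.capture(n)
    if save: cv2.imwrite(f"pics/{save}.png",c["color"][:,:,::-1])
    return c
def cam(c,st=None):
    K=c["intrinsics"]
    if "rvec" in c:
        R=cv2.Rodrigues(np.array(c["rvec"]))[0]; t=np.array(c["tvec"]).reshape(3)
        return K,R,t
    T=np.array(c["T_tool_cam"]); Rw,p=tool(st)
    Rc=Rw@T[:3,:3]; pc=p+Rw@T[:3,3]
    return K,Rc.T,-Rc.T@pc
def tool(st):
    from scipy.spatial.transform import Rotation as Ro
    return Ro.from_euler("xyz",st["eef_rot"],degrees=True).as_matrix(),np.array(st["tcp_pos"])
def back(C,uv,z):
    K,R,t=C
    d=R.T@np.linalg.inv(K)@np.array([uv[0],uv[1],1.]); o=-R.T@t
    return o+d*(z-o[2])/d[2]
def proj(C,P):
    K,R,t=C
    q=(R@np.atleast_2d(P).T).T+t
    q=q@K.T
    return q[:,:2]/q[:,2:]
E
python3 - <<'E'
from h import *
np.set_printoptions(precision=4,suppress=True)
c=cap("top"); C=cam(c); s=cap("scene"); S=cam(s)
print("campos",-C[1].T@C[2],-S[1].T@S[2])
for n,uv,su in [("A",(215,257),(334,213)),("B",(308,265),(288,243)),("C",(349,258),(275,265))]:
    for z in (.054,.08):
        p=back(C,uv,z); print(n,z,p,proj(S,p)[0],su)
i=c["color"]
cv2.imwrite("pics/cropmal.png",cv2.resize(i[200:320,440:560,::-1],None,fx=5,fy=5,interpolation=cv2.INTER_CUBIC))
cv2.imwrite("pics/cropbal.png",cv2.resize(i[130:230,215:435,::-1],None,fx=3.6,fy=3.6,interpolation=cv2.INTER_CUBIC))
cv2.imwrite("pics/croptin.png",cv2.resize(i[230:330,140:380,::-1],None,fx=3.3,fy=3.3,interpolation=cv2.INTER_CUBIC))
cv2.imwrite("pics/cropsc.png",cv2.resize(s["color"][170:380,210:430,::-1],None,fx=2.8,fy=2.8,interpolation=cv2.INTER_CUBIC))
E
```

```text
campos [0.2748 0.0167 1.3259] [ 1.0706 -0.9186  0.9785]
A 0.054 [0.4457 0.2044 0.054 ] [332.4561 212.8175] (334, 213)
A 0.08 [0.4422 0.2006 0.08  ] [330.8842 205.5319] (334, 213)
B 0.054 [ 0.4329 -0.0021  0.054 ] [288.1191 251.2083] (288, 243)
B 0.08 [ 0.4296 -0.0017  0.08  ] [286.8614 242.8631] (288, 243)
C 0.054 [ 0.4507 -0.0929  0.054 ] [273.7698 273.7495] (275, 265)
C 0.08 [ 0.4471 -0.0907  0.08  ] [272.6062 264.7541] (275, 265)
```

View pics/cropmal.png

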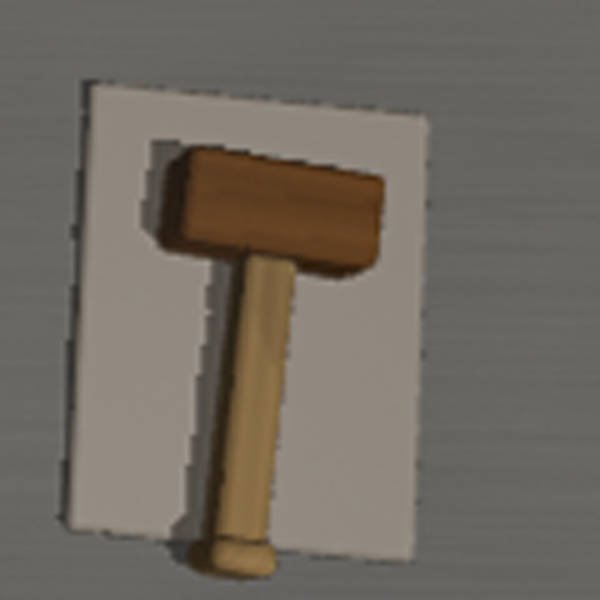

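View pics/cropbal.png

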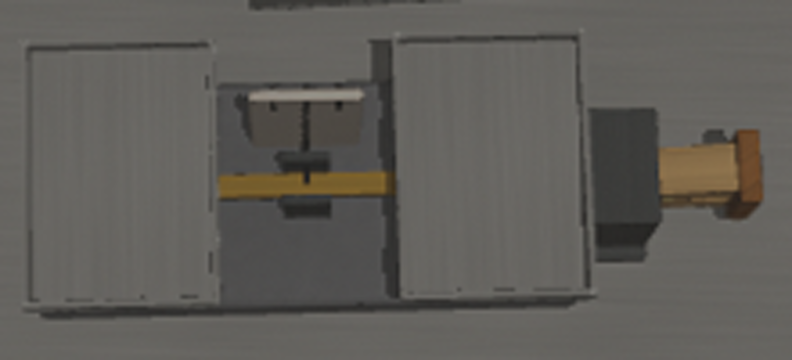

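View pics/croptin.png

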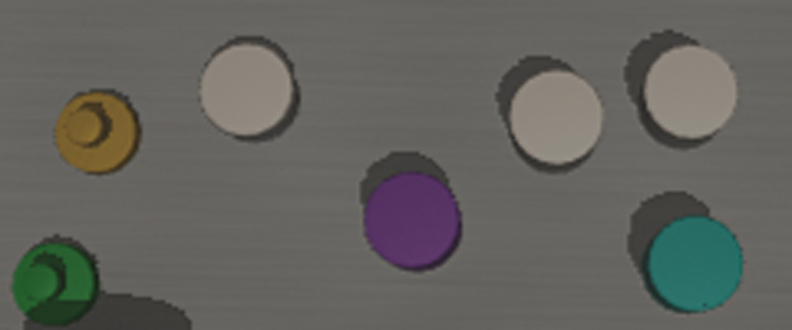

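View pics/cropsc.png

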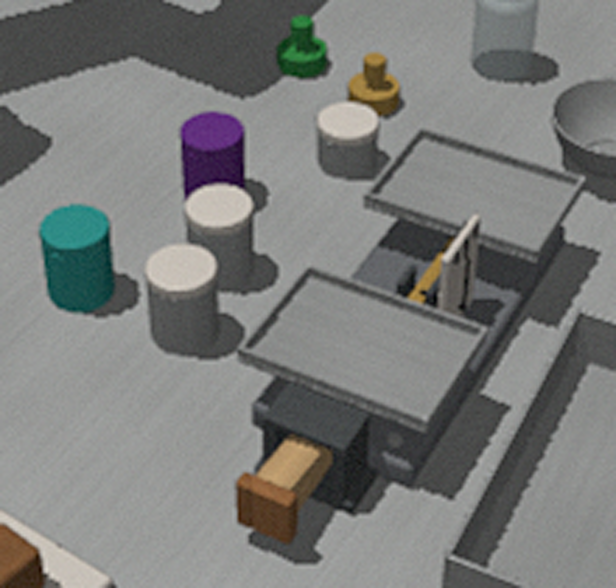

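```bash
python3 - <<'E'
from h import *
from scipy.optimize import least_squares
np.set_printoptions(precision=4,suppress=True)
c=cap("top"); C=cam(c)
f=3.6;o=np.array([215,130])
U=lambda L:np.array(L)/f+o
lp=U([(27,45),(213,43),(216,303),(23,308)]); LP=[(85,175),(85,55),(-85,55),(-85,175)]
rp=U([(395,37),(580,33),(592,294),(398,298)]); RP=[(85,-55),(85,-175),(-85,-175),(-85,-55)]
br=U([(588,108),(655,110),(658,222),(595,222)]); BR=[(45,-170),(45,-220),(-45,-220),(-45,-170)]
wg=U([(738,131),(758,130),(761,203),(738,205)]); WG=[(24,-280),(24,-295),(-24,-295),(-24,-280)]
def model(p):
    x,y,a,h,q=p
    R=np.array([[np.cos(a),-np.sin(a)],[np.sin(a),np.cos(a)]])
    out=[]
    for pts,z,dy in ((LP,.088+h,0),(RP,.088-h,0),(BR,.074,0),(WG,.069,q)):
        X=np.array(pts)/1000.+[0,dy]; X=X@R.T+[x,y]
        out.append(np.c_[X,np.full(4,z)])
    return np.vstack(out)
obs=np.vstack([lp,rp,br,wg])
s=least_squares(lambda p:(proj(C,model(p))-obs).ravel(),[.6,0,0,0,0],loss="soft_l1")
print(s.x); print((proj(C,model(s.x))-obs).round(1).tolist())
x,y,a,h,q=s.x; R=np.array([[np.cos(a),-np.sin(a)],[np.sin(a),np.cos(a)]])
print("face",R@[0,-.295+q]+[x,y])
# mallet
f=5;o=np.array([440,200])
hd=U([(190,148),(384,177),(378,263),(178,243)])  # top face corners z .012+.044
for u in hd: print("head",back(C,u,.056))
for u in U([(270,258),(243,550)]): print("handle top",back(C,u,.048))
for u in U([(90,83),(428,118),(413,560),(68,527)]): print("board",back(C,u,.012))
S=cam(cap("scene")); print("pts scene",proj(S,back(C,hd[0],.056)), proj(S,np.r_[R@[0,-.295+q]+[x,y],.045]))
for nm,u in (("weight",(80/3.3+140,127/3.3+230)),):
    print(nm,back(C,u,.058),proj(S,back(C,u,.058)))
print("weightdisc",back(C,(96/3.3+140,131/3.3+230),.024))
E
```

```text
[ 0.6251  0.0203  0.0468 -0.0015  0.0102]
[[-1.6, -1.0], [0.5, -1.4], [0.8, 0.7], [-0.5, 0.4], [-0.9, -1.1], [1.2, -0.9], [1.3, 0.7], [0.5, 0.8], [-3.4, -2.4], [0.1, -3.4], [1.2, 4.3], [-3.6, 4.7], [-1.0, -0.0], [0.1, 0.1], [0.5, 0.4], [0.2, 0.0]]
face [ 0.6384 -0.2641]
head [ 0.522  -0.3822  0.056 ]
head [ 0.5109 -0.4694  0.056 ]
head [ 0.4718 -0.4652  0.056 ]
head [ 0.4786 -0.3757  0.056 ]
handle top [ 0.4741 -0.4195  0.048 ]
handle top [ 0.3432 -0.4034  0.048 ]
board [ 0.5602 -0.35    0.012 ]
board [ 0.5476 -0.5079  0.012 ]
board [ 0.3424 -0.4928  0.012 ]
board [ 0.3537 -0.3357  0.012 ]
pts scene [[222.2226 365.3037]] [[300.8047 353.5554]]
weight [0.4169 0.3139 0.058 ] [[342.5608 190.3195]]
weightdisc [0.4183 0.3108 0.024 ]
```

The scene has 2 tall tins and 1 short one, so the split is tall + short against tall + brass weight. The mallet head is at (0.496, -0.423) with yaw -7°, and the wedge face is at (0.638, -0.264, 0.045). Next I move towards the mallet by way of a waypoint.

```bash
cat >> h.py <<'E'
from scipy.spatial.transform import Rotation as Ro
def goal(p,yaw,st=None,rpy=None):
    st=st or r.get_state()
    R,p0=tool(st)
    G=Ro.from_euler("xyz",rpy or [180,0,yaw],degrees=True).as_matrix()
    sh=R.T@(np.array(p)-p0); rv=Ro.from_matrix(R.T@G).as_rotvec()
    print("shift",sh.round(4).tolist(),"rot",rv.round(4).tolist(),"dist",np.linalg.norm(sh).round(3))
    return sh,rv
def stt():
    s=r.get_state(); print("t",round(s["time_s"],2),"p",s["tcp_pos"].round(4),"rpy",s["eef_rot"].round(2),"F",s["contact_force"].round(1),"M",s["moment"].round(2),"w",round(s["gripper_width"],4),"j",s["joints"].round(1))
    return s
E
python3 - <<'E'
from h import *
stt()
goal([.5,.2,.227],-7.2)
E
```

```text
t 0.35 p [0.218  0.6387 0.2264] rpy [179.98  -0.   -18.84] F [ 0.2 -0.5  0.7] M [0.03 0.06 0.03] w 0.0878 j [ 87.7  20.6   0.7  -0.  -70.1 -16.5]
shift [0.4086, 0.3241, -0.0005] rot [0.0004, -0.0, -0.2032] dist 0.522
```

Call:
step_arm --increments '[[[0.41,0.324,0],[0,0,-0.203],0],[[0.41,0.324,0],[0,0,-0.203],0],[[0.41,0.324,0],[0,0,-0.203],0],[[0.41,0.324,0],[0,0,-0.203],0],[[0.41,0.324,0],[0,0,-0.203],0],[[0.41,0.324,0],[0,0,-0.203],0],[[0.41,0.324,0],[0,0,-0.203],0],[[0.41,0.324,0],[0,0,-0.203],0],[[0.41,0.324,0],[0,0,-0.203],0],[[0.41,0.324,0],[0,0,-0.203],0]]'

```text
time_s: 1.35
tcp_pos: [0.4899, 0.217, 0.2271]
eef_rot: [-180.0, -0.0, -7.2]
contact_force: [0.3, 1.2, 0.4]
gripper_width: 0.0876
```

```bash
python3 - <<'E'
from h import *
stt()
goal([.441,-.416,.15],-7.2)
E
```

```text
t 1.35 p [0.4899 0.217  0.2271] rpy [-1.7996e+02 -4.0000e-02 -7.1900e+00] F [0.3 1.2 0.4] M [ 0.03 -0.18  0.01] w 0.0876 j [ 44.9   7.4 -16.9   0.  -65.7  37.9]
shift [0.0306, 0.6342, 0.0766] rot [-0.0008, -0.0007, 0.0002] dist 0.64
```

Call:
step_arm --increments '[[[0.03,0.63,0.0],[0,0,0],0],[[0.03,0.63,0.0],[0,0,0],0],[[0.03,0.63,0.0],[0,0,0],0],[[0.03,0.63,0.0],[0,0,0],0],[[0.03,0.63,0.0],[0,0,0],0],[[0.03,0.63,0.0],[0,0,0],0],[[0.03,0.63,0.0],[0,0,0],0],[[0.03,0.63,0.0],[0,0,0],0],[[0.03,0.63,0.0],[0,0,0],0],[[0.03,0.63,0.0],[0,0,0],0]]'

```text
time_s: 2.35
tcp_pos: [0.4496, -0.2818, 0.227]
eef_rot: [180.0, -0.1, -7.2]
contact_force: [2.2, -0.1, 1.0]
gripper_width: 0.0879
```

```bash
python3 - <<'E'
from h import *
stt()
goal([.441,-.416,.15],-7.2)
E
```

```text
t 2.35 p [ 0.4496 -0.2818  0.227 ] rpy [ 1.8e+02 -6.0e-02 -7.2e+00] F [ 2.2 -0.1  1. ] M [ 0.   -0.22  0.03] w 0.0879 j [-10.9   6.9 -17.5   0.  -65.6  93.7]
shift [0.0082, 0.1342, 0.077] rot [0.0001, -0.001, 0.0] dist 0.155
```

Call:
step_arm --increments '[[[0.008,0.134,0.0],[0,0,0],0],[[0.008,0.134,0.0],[0,0,0],0],[[0.008,0.134,0.077],[0,0,0],0],[[0.008,0.134,0.077],[0,0,0],0],[[0.008,0.134,0.077],[0,0,0],0]]'

```text
time_s: 2.85
tcp_pos: [0.438, -0.4136, 0.1444]
eef_rot: [-179.8, 0.5, -7.4]
contact_force: [-0.6, 0.8, -0.2]
gripper_width: 0.0878
```

```bash
python3 - <<'E'
from h import *
st=stt()
c=cap("wrist","w1"); C=cam(c,st)
print(proj(C,[[.496,-.423,.056],[.441,-.416,.048]]))
cap("top","t1")
E
```

```text
t 2.85 p [ 0.438  -0.4136  0.1444] rpy [-179.79    0.45   -7.39] F [-0.6  0.8 -0.2] M [ 0.07  0.11 -0.05] w 0.0878 j [-2.480e+01  1.780e+01 -1.470e+01 -1.000e-01 -5.800e+01  1.075e+02]
[[317.83086443 144.99775273]
 [317.79278057 234.10502065]]
```

View pics/w1.png

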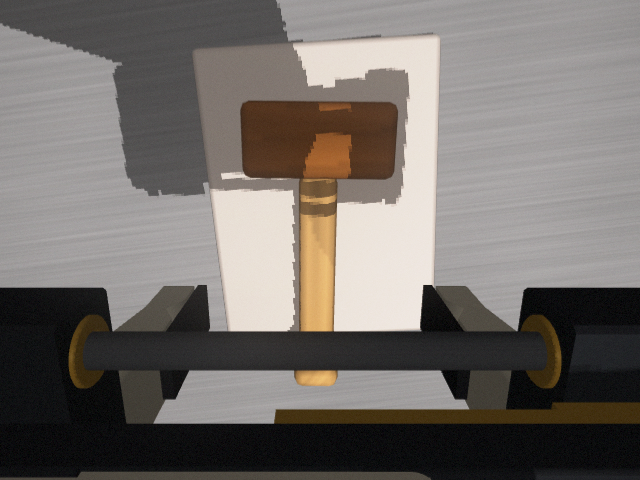

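```bash
python3 - <<'E'
from h import *
st=stt()
C=cam(cap("wrist","w2"),st)
print("head",[back(C,u,.056).round(4) for u in ((242,101),(397,101),(397,179),(242,179),(319.5,140))])
print("handle",back(C,(318,200),.048),back(C,(318,320),.048))
goal([.441,-.416,.017],-7.2)
E
```

```text
t 2.95 p [ 0.441  -0.4139  0.1496] rpy [ 1.80e+02  8.00e-02 -7.23e+00] F [ 0.7 -0.2  0.8] M [-0.02 -0.08 -0.02] w 0.0874 j [-24.7  17.5 -14.5   0.  -58.2 107.4]
head [array([ 0.5289, -0.3837,  0.056 ]), array([ 0.5178, -0.4712,  0.056 ]), array([ 0.4734, -0.468 ,  0.056 ]), array([ 0.4851, -0.376 ,  0.056 ]), array([ 0.5018, -0.4248,  0.056 ])]
handle [ 0.4650788  -0.41939675  0.048     ] [ 0.38257546 -0.40912257  0.048     ]
shift [-0.0007, 0.0021, 0.1339] rot [0.0009, -0.0011, 0.0003] dist 0.134
```

View pics/w2.png

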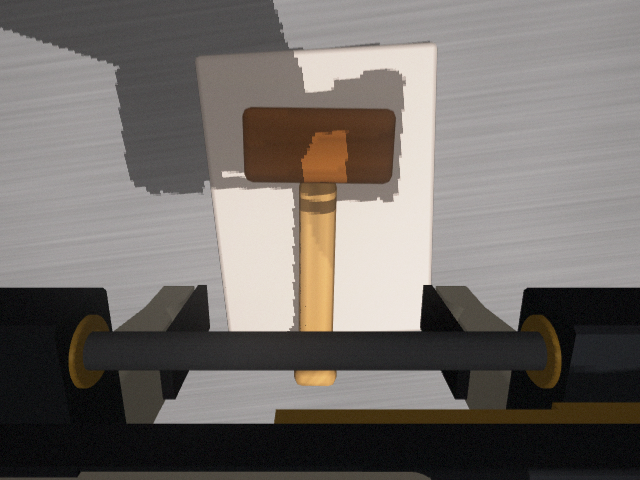

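Call:
step_arm --increments '[[[0.0015,0.003,0.05],[0,0,0],0],[[0.0015,0.003,0.09],[0,0,0],0],[[0.0015,0.003,0.12],[0,0,0],0],[[0.0015,0.003,0.132],[0,0,0],0],[[0.0015,0.003,0.132],[0,0,0],0],[[0.0015,0.003,0.132],[0,0,0],0.3],[[0.0015,0.003,0.132],[0,0,0],1],[[0.0015,0.003,0.132],[0,0,0],1],[[0.0015,0.003,0.132],[0,0,0],1],[[0.0015,0.003,0.132],[0,0,0],1]]' --force 60

```text
time_s: 4.0
tcp_pos: [0.4426, -0.417, 0.0182]
eef_rot: [180.0, -0.1, -7.2]
contact_force: [0.1, 0.1, 0.6]
gripper_width: 0.053
```

```bash
python3 - <<'E'
from h import *
st=stt()
E
```

```text
t 4.0 p [ 0.4426 -0.417   0.0182] rpy [ 1.7998e+02 -5.0000e-02 -7.2100e+00] F [0.1 0.1 0.6] M [-0.03 -0.   -0.06] w 0.053 j [-24.9  26.1 -21.6   0.  -42.2 107.7]
```

Call:
step_arm --increments '[[[0,0,0],[0,0,0],1],[[0,0,0],[0,0,0],1],[[0,0,0],[0,0,0],1],[[0,0,0],[0,0,0],1],[[0,0,0],[0,0,0],1],[[0,0,0],[0,0,0],1]]'

```text
time_s: 4.6
tcp_pos: [0.4422, -0.4167, 0.0175]
eef_rot: [-180.0, 0.0, -7.2]
contact_force: [-0.6, 0.7, -0.5]
gripper_width: 0.0234
```

Call:
step_arm --increments '[[[0,0,-0.02],[0,0,0],1],[[0,0,-0.04],[0,0,0],1],[[0,0,-0.05],[0,0,0],1],[[0,0,-0.05],[0,0,0],1],[[0,0,-0.05],[0,0,0],1]]'

```text
time_s: 5.1
tcp_pos: [0.442, -0.4165, 0.0669]
eef_rot: [-180.0, 0.0, -7.2]
contact_force: [-0.5, 0.5, -3.2]
gripper_width: 0.0235
```

```bash
python3 - <<'E'
from h import *
st=stt()
C=cam(cap("wrist","w3"),st)
cap("scene","s3")
hz=st["tcp_pos"][2]+.0188+.022
print(proj(C,[st["tcp_pos"]+[.055*.992,-.055*.125,hz-st["tcp_pos"][2]]]))
E
```

```text
t 5.1 p [ 0.442  -0.4165  0.0669] rpy [-1.7997e+02  2.0000e-02 -7.2300e+00] F [-0.5  0.5 -3.2] M [0.03 0.14 0.  ] w 0.0235 j [-24.9  22.6 -19.2  -0.  -48.2 107.7]
[[313.0825031  192.60498756]]
```

View pics/w3.png

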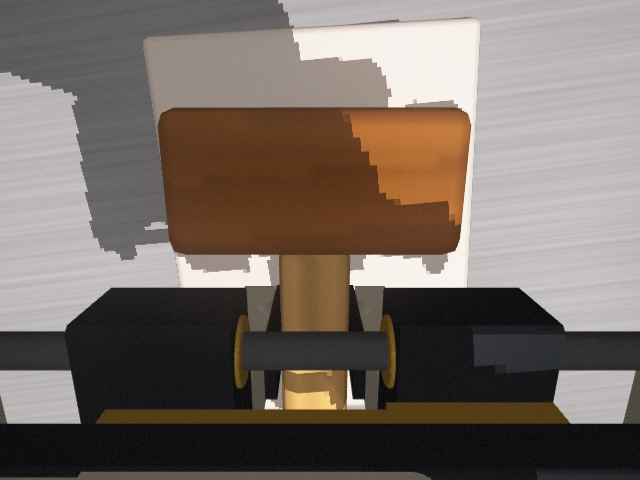

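View pics/s3.png

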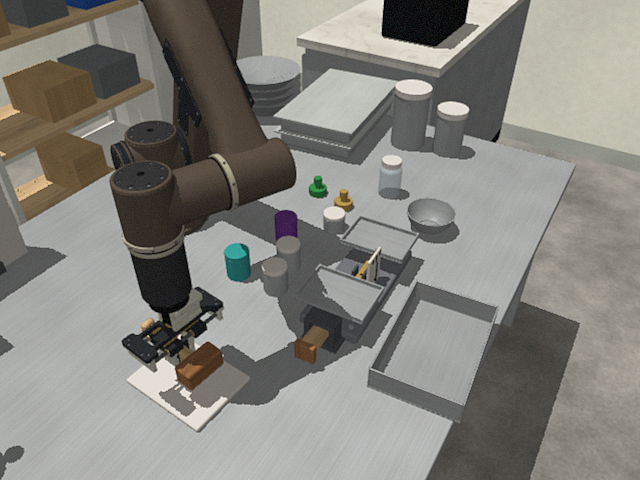

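```bash
python3 - <<'E'
from h import *
goal([.585,-.345,.085],2.7)
E
```

```text
shift [0.1332, -0.0889, -0.0188] rot [-0.001, 0.0016, -0.1732] dist 0.161
```

Call:
step_arm --increments '[[[0.03,-0.02,-0.02],[0,0,0],1],[[0.07,-0.045,-0.02],[0,0,-0.06],1],[[0.105,-0.07,-0.02],[0,0,-0.12],1],[[0.133,-0.089,-0.02],[0,0,-0.173],1],[[0.133,-0.089,-0.02],[0,0,-0.173],1],[[0.133,-0.089,-0.02],[0,0,-0.173],1]]'

```text
time_s: 5.8
tcp_pos: [0.5853, -0.3443, 0.0858]
eef_rot: [-179.9, 0.1, 2.8]
contact_force: [-1.6, -0.3, -2.6]
gripper_width: 0.0235
```

```bash
python3 - <<'E'
from h import *
st=stt()
C=cam(cap("wrist","w4"),st)
cap("top","t4")
print(proj(C,[[.6384,-.2641,.069]]))
goal([.585,-.345,.0285],2.7)
E
```

```text
t 5.8 p [ 0.5853 -0.3443  0.0858] rpy [-1.7994e+02  1.4000e-01  2.7600e+00] F [-1.6 -0.3 -2.6] M [-0.03  0.11  0.03] w 0.0235 j [-14.1  27.2  -8.3  -0.  -54.6 106.8]
[[125.1379933  162.86971232]]
shift [0.0008, -0.0002, 0.058] rot [-0.0007, 0.0019, -0.0007] dist 0.058
```

View pics/w4.png

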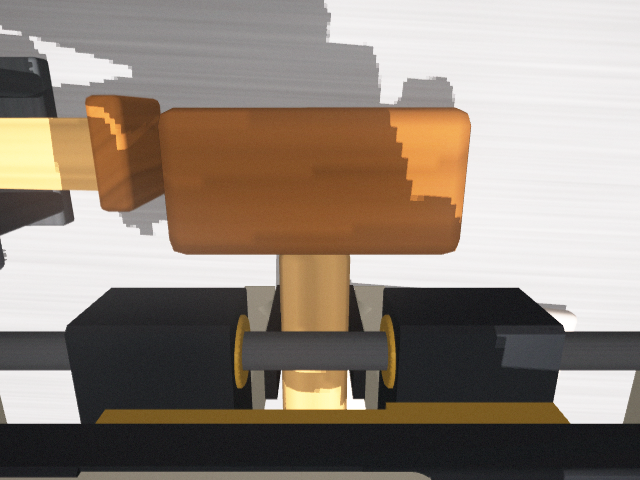

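View pics/t4.png

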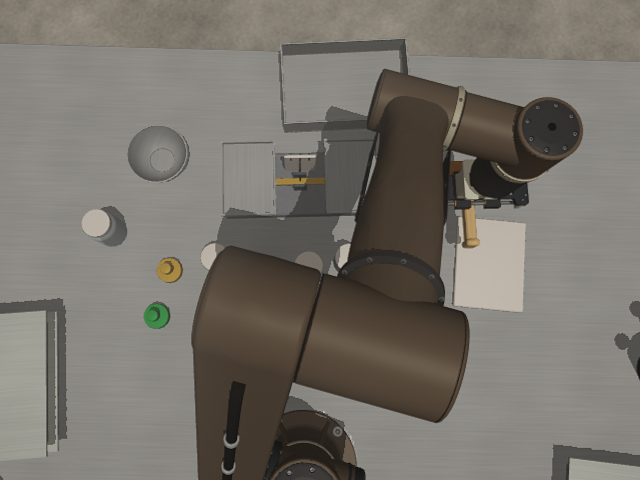

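Call:
step_arm --increments '[[[0.003,0,0.03],[0,0,0],1],[[0.003,0,0.057],[0,0,0],1],[[0.003,0,0.057],[0,0,0],1],[[0.003,0,0.057],[0,0,0],1]]'

```text
time_s: 6.3
tcp_pos: [0.5875, -0.3458, 0.0307]
eef_rot: [-180.0, 0.1, 2.7]
contact_force: [-0.4, 0.7, -1.9]
gripper_width: 0.0238
```

```bash
python3 - <<'E'
from h import *
st=stt()
C=cam(cap("wrist","w5"),st)
cap("scene","s5")
print(proj(C,[[.6384,-.2641,.069],[.6384,-.2641,.045]]))
E
```

```text
t 6.3 p [ 0.5875 -0.3458  0.0307] rpy [-1.80e+02  8.00e-02  2.65e+00] F [-0.4  0.7 -1.9] M [-0.07 -0.    0.01] w 0.0238 j [-14.1  30.7 -10.8   0.  -48.6 106.8]
[[ 36.60156479 192.278548  ]
 [ 81.30403879 179.74679756]]
```

View pics/w5.png

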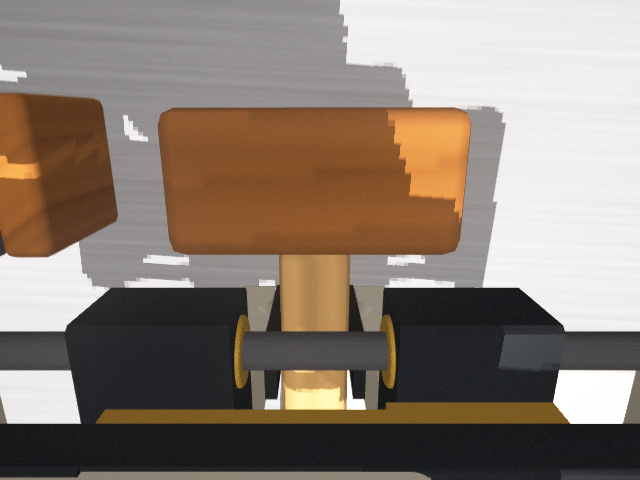

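View pics/s5.png

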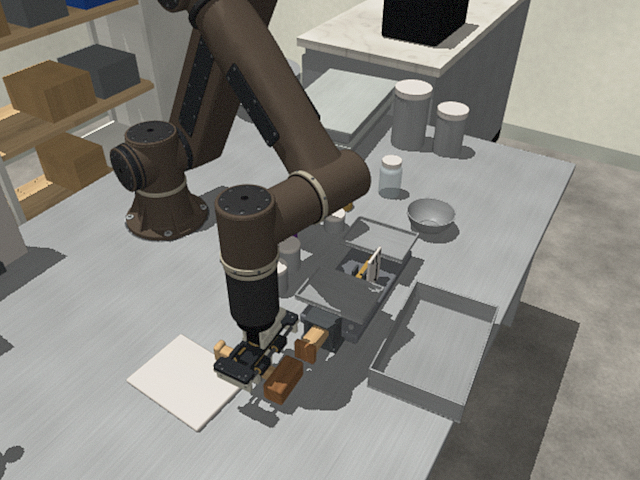

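Call:
step_arm --increments '[[[0,0,0.002],[0,0,0],1],[[0,-0.024,0.002],[0,0,0],1],[[0,-0.047,0.002],[0,0,0],1],[[0,-0.02,0.002],[0,0,0],1],[[0,0.0,0.002],[0,0,0],1],[[0,0.0,0.002],[0,0,0],1]]'

```text
time_s: 7.0
tcp_pos: [0.5889, -0.3479, 0.0293]
eef_rot: [179.9, -0.1, 2.6]
contact_force: [0.0, 0.1, -2.8]
gripper_width: 0.0237
```

```bash
python3 - <<'E'
from h import *
st=stt()
C=cam(cap("wrist","w6"),st)
E
```

```text
t 7.0 p [ 0.5889 -0.3479  0.0293] rpy [ 1.7994e+02 -9.0000e-02  2.5900e+00] F [ 0.   0.1 -2.8] M [-0.01  0.15 -0.  ] w 0.0237 j [-14.3  30.9 -10.7   0.  -48.3 106.8]
```

View pics/w6.png

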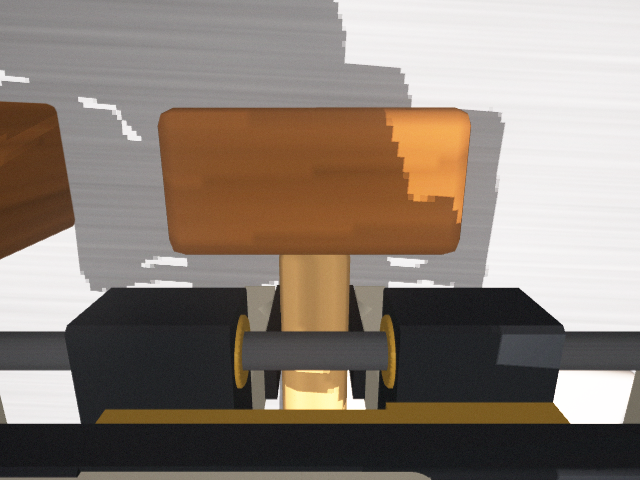

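Call:
step_arm --increments '[[[0,-0.02,0],[0,0,0],1],[[0,-0.04,0],[0,0,0],1],[[0,-0.062,0],[0,0,0],1],[[0,-0.035,0],[0,0,0],1],[[0,-0.015,0],[0,0,0],1],[[0,-0.015,0],[0,0,0],1]]'

```text
time_s: 7.65
tcp_pos: [0.5878, -0.3312, 0.0288]
eef_rot: [180.0, -0.0, 2.6]
contact_force: [0.3, 0.3, -2.6]
gripper_width: 0.0237
```

```bash
python3 - <<'E'
from h import *
st=stt()
C=cam(cap("wrist","w7"),st)
for q in (.02,.03,.04): print(q,proj(C,[[.640+.0468*.295-.0468*q-.0138-.024+.003,-.2641+(q-.010),.021]]))
cap("scene","s7"); im=cv2.imread("pics/s7.png"); cv2.imwrite("pics/s7c.png",cv2.resize(im[260:420,200:420],None,fx=3.5,fy=3.5))
E
```

```text
t 7.65 p [ 0.5878 -0.3312  0.0288] rpy [ 1.7998e+02 -3.0000e-02  2.6300e+00] F [ 0.3  0.3 -2.6] M [ 0.04  0.18 -0.03] w 0.0237 j [-12.9  30.3 -12.    0.  -47.7 105.5]
0.02 [[127.34418626 222.91399875]]
0.03 [[102.68190862 222.93254953]]
0.04 [[ 78.01988811 222.95110012]]
```

View pics/w7.png

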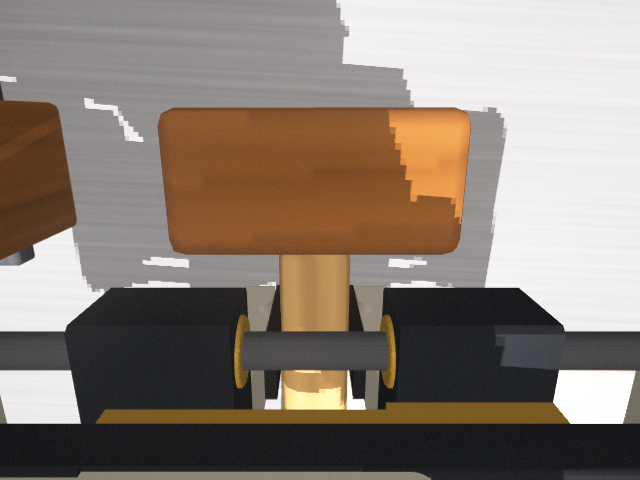

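View pics/s7c.png

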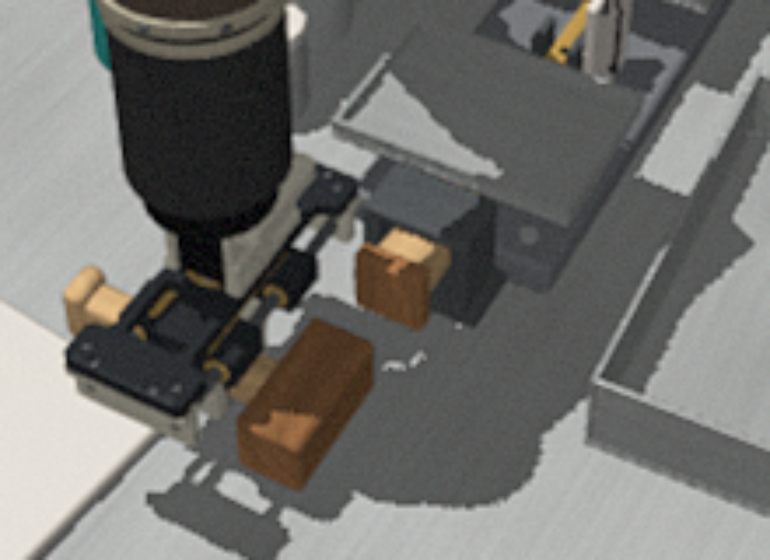

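Call:
step_arm --increments '[[[0,-0.02,0],[0,0,0],1],[[0,-0.04,0],[0,0,0],1],[[0,-0.059,0],[0,0,0],1],[[0,-0.035,0],[0,0,0],1],[[0,-0.015,0],[0,0,0],1],[[0,-0.015,0],[0,0,0],1]]'

```text
time_s: 8.35
tcp_pos: [0.5871, -0.3158, 0.0287]
eef_rot: [180.0, -0.0, 2.7]
contact_force: [-0.3, 0.2, -3.2]
gripper_width: 0.0239
```

```bash
python3 - <<'E'
from h import *
st=stt()
C=cam(cap("wrist","w8"),st)
for q in (.04,.05,.06): print(q,proj(C,[[.640+.0468*.295-.0468*q-.0138-.024+.003,-.2641+(q-.010),.021]]))
E
```

```text
t 8.35 p [ 0.5871 -0.3158  0.0287] rpy [ 1.7998e+02 -2.0000e-02  2.6600e+00] F [-0.3  0.2 -3.2] M [0.03 0.1  0.01] w 0.0239 j [-11.6  29.7 -13.1   0.  -47.2 104.2]
0.04 [[115.89039838 222.93916491]]
0.05 [[ 91.21910581 222.94436865]]
0.06 [[ 66.5478456  222.94957239]]
```

View pics/w8.png

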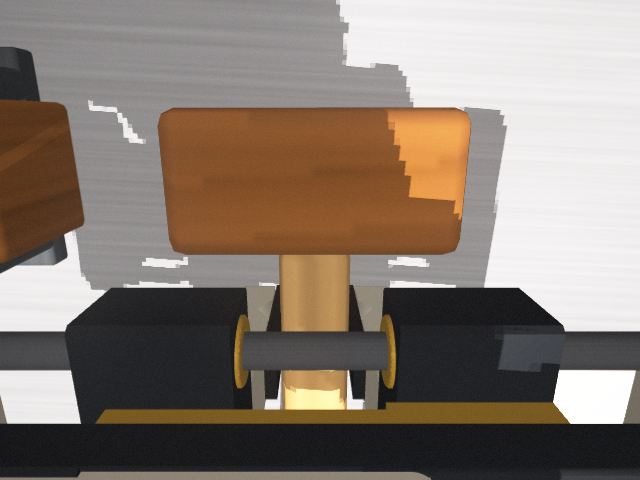

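Call:
step_arm --increments '[[[0,-0.02,0],[0,0,0],1],[[0,-0.038,0],[0,0,0],1],[[0,-0.051,0],[0,0,0],1],[[0,-0.03,0],[0,0,0],1],[[0,-0.01,0],[0,0,0],1],[[0,-0.01,0],[0,0,0],1]]'

```text
time_s: 9.0
tcp_pos: [0.5868, -0.3056, 0.0287]
eef_rot: [180.0, -0.0, 2.7]
contact_force: [-0.9, 0.0, -2.7]
gripper_width: 0.024
```

```bash
python3 - <<'E'
from h import *
st=stt()
C=cam(cap("wrist","w9"),st)
for q in (.05,.055,.06): print(q,proj(C,[[.640+.0468*.295-.0468*q-.0138-.024+.003,-.2641+(q-.010),.021]]))
E
```

```text
t 9.0 p [ 0.5868 -0.3056  0.0287] rpy [ 1.7998e+02 -2.0000e-02  2.7000e+00] F [-0.9  0.  -2.7] M [0.   0.17 0.03] w 0.024 j [-10.6  29.3 -13.8   0.  -46.9 103.3]
0.05 [[116.62395133 223.2555889 ]]
0.055 [[104.29076963 223.25049049]]
0.06 [[ 91.9573671  223.24539198]]
```

View pics/w9.png

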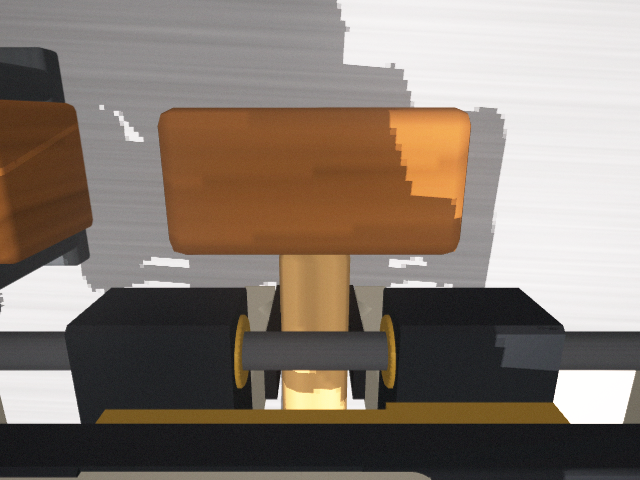

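Call:
step_arm --increments '[[[0,-0.018,0],[0,0,0],1],[[0,-0.034,0],[0,0,0],1],[[0,-0.043,0],[0,0,0],1],[[0,-0.043,0],[0,0,0],1]]'

```text
time_s: 9.45
tcp_pos: [0.5844, -0.2612, 0.029]
eef_rot: [179.9, 0.0, 2.8]
contact_force: [-0.6, -3.2, -2.3]
gripper_width: 0.0238
```

Call:
step_arm --increments '[[[0,0.02,0],[0,0,0],1],[[0,0.033,0],[0,0,0],1],[[0,0.033,0],[0,0,0],1],[[0,0.015,0],[0,0,0],1],[[0,0.004,0],[0,0,0],1],[[0,-0.004,0],[0,0,0],1],[[0,-0.004,0],[0,0,0],1]]'

```text
time_s: 10.15
tcp_pos: [0.5835, -0.2604, 0.0289]
eef_rot: [179.8, 0.1, 2.7]
contact_force: [-0.4, -21.0, -7.1]
gripper_width: 0.0238
```

Call:
step_arm --increments '[[[0,0.02,0],[0,0,0],1],[[0,0.033,0],[0,0,0],1],[[0,0.033,0],[0,0,0],1],[[0,0.015,0],[0,0,0],1],[[0,0.002,0],[0,0,0],1],[[0,-0.002,0],[0,0,0],1],[[0,-0.002,0],[0,0,0],1]]'

```text
time_s: 10.85
tcp_pos: [0.5831, -0.2598, 0.0289]
eef_rot: [179.7, 0.1, 2.7]
contact_force: [-1.1, -31.3, -9.4]
gripper_width: 0.0238
```

Call:
step_arm --increments '[[[0,0.02,0],[0,0,0],1],[[0,0.04,0],[0,0,0],1],[[0,0.05,0],[0,0,0],1],[[0,0.06,-0.03],[0,0,0],1],[[0,0.06,-0.06],[0,0,0],1],[[0,0.06,-0.06],[0,0,0],1]]'

```text
time_s: 11.45
tcp_pos: [0.59, -0.3162, 0.0933]
eef_rot: [179.8, -0.4, 2.8]
contact_force: [1.6, 0.1, -2.5]
gripper_width: 0.0235
```

```bash
python3 - <<'E'
from h import *
st=stt()
C=cam(cap("wrist","w10"),st)
cap("scene","s10"); im=cv2.imread("pics/s10.png"); cv2.imwrite("pics/s10c.png",cv2.resize(im[260:420,200:420],None,fx=3.5,fy=3.5))
goal([.4425,-.417,.07],-7.2)
E
```

```text
t 11.45 p [ 0.59   -0.3162  0.0933] rpy [179.84  -0.39   2.78] F [ 1.6  0.1 -2.5] M [-0.06 -0.1   0.02] w 0.0235 j [-1.150e+01  2.570e+01 -9.800e+00  1.000e-01 -5.400e+01  1.042e+02]
shift [-0.1498, 0.095, 0.0191] rot [-0.0002, -0.0017, 0.1735] dist 0.178
```

View pics/w10.png

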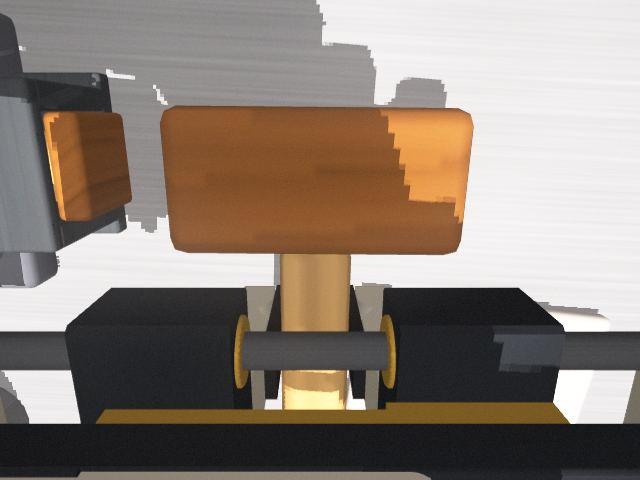

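View pics/s10c.png

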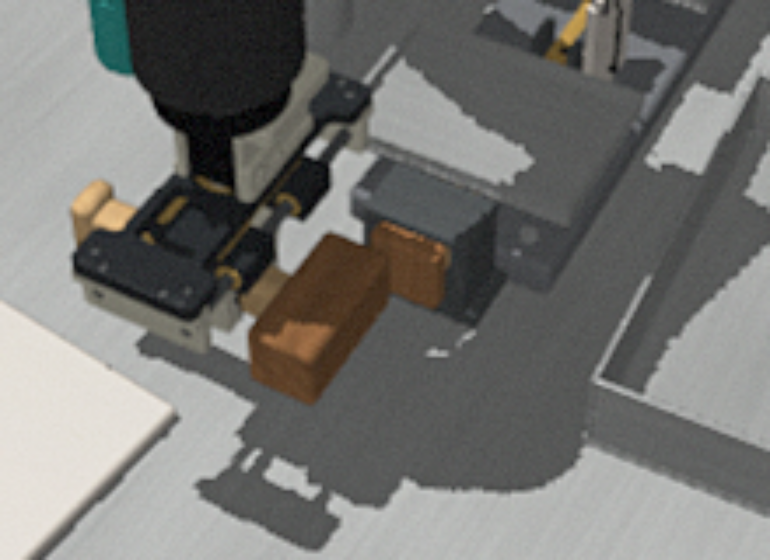

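The wedge block sits flush against the bracket. A 31 N press gained no further travel, so it is home. Next the mallet goes back to its board.

Call:
step_arm --increments '[[[-0.04,0.03,0],[0,0,0.04],1],[[-0.075,0.055,0],[0,0,0.09],1],[[-0.11,0.075,0],[0,0,0.14],1],[[-0.14,0.09,0.01],[0,0,0.173],1],[[-0.149,0.096,0.02],[0,0,0.173],1],[[-0.149,0.096,0.02],[0,0,0.173],1],[[-0.149,0.096,0.02],[0,0,0.173],1]]'

```text
time_s: 12.25
tcp_pos: [0.443, -0.4184, 0.0678]
eef_rot: [-180.0, 0.1, -7.2]
contact_force: [0.4, 0.1, -2.3]
gripper_width: 0.0236
```

```bash
python3 - <<'E'
from h import *
stt()
goal([.443,-.417,.0175],-7.2)
E
```

```text
t 12.25 p [ 0.443  -0.4184  0.0678] rpy [-1.7998e+02  7.0000e-02 -7.1700e+00] F [ 0.4  0.1 -2.3] M [-0.03 -0.01  0.05] w 0.0236 j [-25.   22.7 -18.9  -0.  -48.5 107.9]
shift [-0.0001, -0.0014, 0.0503] rot [-0.0004, 0.0012, 0.0005] dist 0.05
```

Call:
step_arm --increments '[[[0,-0.001,0.025],[0,0,0],1],[[0,-0.001,0.04],[0,0,0],1],[[0,-0.001,0.047],[0,0,0],1],[[0,-0.001,0.0495],[0,0,0],1],[[0,-0.001,0.0495],[0,0,0],1]]'

```text
time_s: 12.75
tcp_pos: [0.4437, -0.4178, 0.0192]
eef_rot: [180.0, -0.0, -7.1]
contact_force: [-0.1, 0.2, -2.7]
gripper_width: 0.0232
```

```bash
python3 - <<'E'
from h import *
stt()
E
```

```text
t 12.75 p [ 0.4437 -0.4178  0.0192] rpy [ 1.7999e+02 -1.0000e-02 -7.1400e+00] F [-0.1  0.2 -2.7] M [-0.03  0.09 -0.02] w 0.0232 j [-24.9  26.1 -21.3   0.  -42.5 107.8]
```

Call:
step_arm --increments '[[[0,0,0.0015],[0,0,0],1],[[0,0,0.002],[0,0,0],1],[[0,0,0.002],[0,0,0],1]]'

```text
time_s: 13.05
tcp_pos: [0.4431, -0.4182, 0.0175]
eef_rot: [180.0, -0.0, -7.2]
contact_force: [0.6, -0.5, -2.5]
gripper_width: 0.0234
```

Call:
step_arm --increments '[[[0,0,0],[0,0,0],0.6],[[0,0,0],[0,0,0],0.4],[[0,0,0],[0,0,0],0.2],[[0,0,0],[0,0,0],0.1],[[0,0,0],[0,0,0],0.1],[[0,0,0],[0,0,0],0.0],[[0,0,-0.03],[0,0,0],0.0],[[0,0,-0.08],[0,0,0],0.0],[[0,0,-0.13],[0,0,0],0],[[0,0,-0.13],[0,0,0],0]]'

```text
time_s: 14.05
tcp_pos: [0.4464, -0.4206, 0.155]
eef_rot: [179.7, -0.6, -7.1]
contact_force: [-0.2, -0.7, -0.2]
gripper_width: 0.0873
```

```bash
python3 - <<'E'
from h import *
st=stt(); cap("wrist","w11"); 
E
```

```text
t 14.05 p [ 0.4464 -0.4206  0.155 ] rpy [179.67  -0.62  -7.13] F [-0.2 -0.7 -0.2] M [-0.02 -0.1  -0.03] w 0.0873 j [-2.500e+01  1.750e+01 -1.370e+01  1.000e-01 -5.810e+01  1.078e+02]
```

View pics/w11.png

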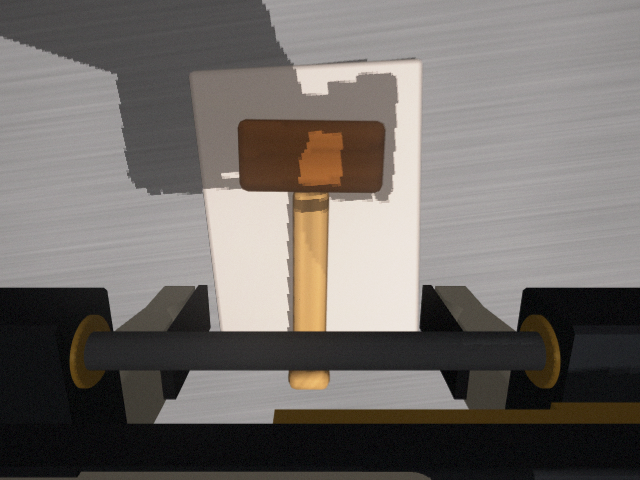

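The mallet lies flat on the board. Next is tall tin C.

```bash
python3 - <<'E'
from h import *
goal([.447,-.091,.2],45)
E
```

```text
shift [-0.0387, -0.3258, -0.0498] rot [0.0062, -0.0054, -0.9108] dist 0.332
```

Call:
step_arm --increments '[[[-0.039,-0.326,-0.05],[0,0,-0.91],0],[[-0.039,-0.326,-0.05],[0,0,-0.91],0],[[-0.039,-0.326,-0.05],[0,0,-0.91],0],[[-0.039,-0.326,-0.05],[0,0,-0.91],0],[[-0.039,-0.326,-0.05],[0,0,-0.91],0],[[-0.039,-0.326,-0.05],[0,0,-0.91],0],[[-0.039,-0.326,-0.05],[0,0,-0.91],0],[[-0.039,-0.326,-0.05],[0,0,-0.91],0],[[-0.039,-0.326,-0.05],[0,0,-0.91],0],[[-0.039,-0.326,-0.05],[0,0,-0.91],0]]'

```text
time_s: 15.1
tcp_pos: [0.4447, -0.0902, 0.1965]
eef_rot: [-180.0, 0.1, 44.9]
contact_force: [0.4, -0.1, -0.7]
gripper_width: 0.0875
```

```bash
python3 - <<'E'
from h import *
st=stt(); C=cam(cap("wrist","w12"),st); cap("top","t12"); cap("scene","s12")
print(proj(C,[[.447,-.091,.08],[.43,-.0017,.08]]))
E
```

```text
t 15.1 p [ 0.4447 -0.0902  0.1965] rpy [-1.7996e+02  6.0000e-02  4.4900e+01] F [ 0.4 -0.1 -0.7] M [-0.12 -0.05 -0.04] w 0.0875 j [ 13.5   0.7 -28.5  -0.  -60.9 121.4]
[[317.34195727 229.52584552]
 [200.26498271 152.85792048]]
```

View pics/w12.png

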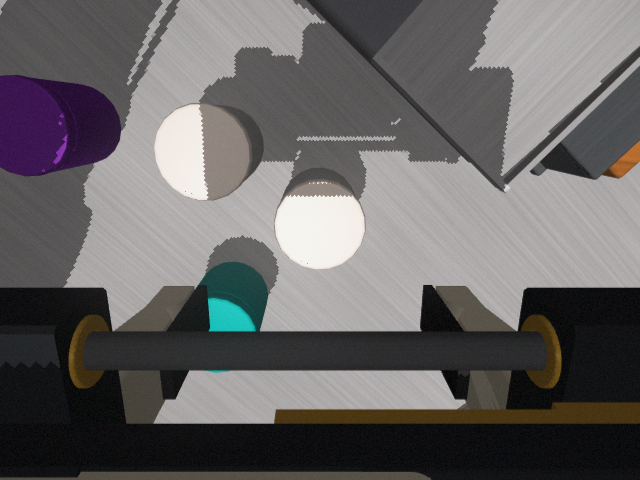

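View pics/s12.png

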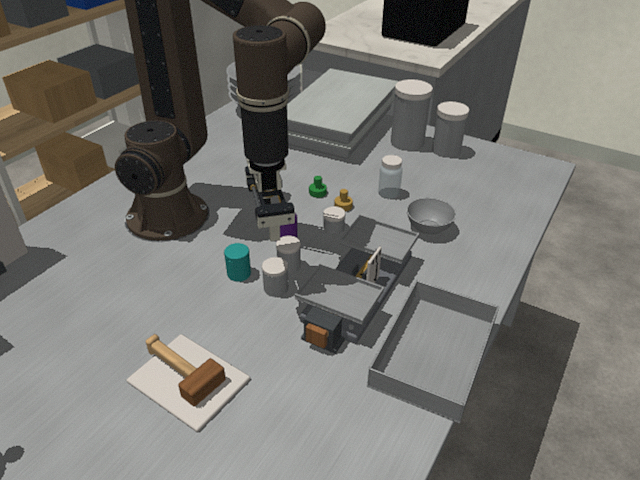

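```bash
python3 - <<'E'
from h import *
st=stt(); C=cam(cap("wrist","w13"),st)
g=cv2.imread("pics/w13.png")
hsv=cv2.cvtColor(g,cv2.COLOR_BGR2HSV); 
print(back(C,(320,223.5),.08),back(C,(202.5,151.5),.08),back(C,(42,125),.08),back(C,(225,330),.08))
p=back(C,(320,223.5),.08)
goal([p[0],p[1],.043],45)
E
```

```text
t 15.25 p [ 0.4448 -0.0907  0.1966] rpy [-1.7997e+02  5.0000e-02  4.4820e+01] F [ 0.7 -1.   0. ] M [-0.1   0.02 -0.01] w 0.0875 j [ 13.5   0.7 -28.5  -0.  -60.9 121.4]
[ 0.45133869 -0.0897962   0.08      ] [ 0.43187274 -0.00259393  0.08      ] [0.37301532 0.07992524 0.08      ] [ 0.34617753 -0.0973503   0.08      ]
shift [0.0053, 0.0041, 0.1536] rot [-0.0005, 0.0008, -0.003] dist 0.154
```

Call:
step_arm --increments '[[[0.004,0.003,0.05],[0,0,0],0],[[0.004,0.003,0.1],[0,0,0],0],[[0.004,0.003,0.14],[0,0,0],0],[[0.004,0.003,0.1535],[0,0,0],0],[[0.004,0.003,0.1535],[0,0,0],0],[[0.004,0.003,0.1535],[0,0,0],1],[[0.004,0.003,0.1535],[0,0,0],1],[[0.004,0.003,0.1535],[0,0,0],1],[[0.004,0.003,0.1535],[0,0,0],1],[[0.004,0.003,0.1535],[0,0,0],1]]' --force 25

```text
time_s: 16.3
tcp_pos: [0.4507, -0.0889, 0.0445]
eef_rot: [179.9, -0.1, 44.9]
contact_force: [-2.4, 1.0, 7.6]
gripper_width: 0.0615
```

Call:
step_arm --increments '[[[0,0,0],[0,0,0],1],[[0,0,0],[0,0,0],1],[[0,0,-0.03],[0,0,0],1],[[0,0,-0.08],[0,0,0],1],[[0,0,-0.13],[0,0,0],1],[[0,0,-0.18],[0,0,0],1],[[0,0,-0.18],[0,0,0],1],[[0,0,-0.18],[0,0,0],1]]'

```text
time_s: 17.1
tcp_pos: [0.4499, -0.0887, 0.2241]
eef_rot: [180.0, -0.1, 44.9]
contact_force: [-0.1, -0.2, -5.3]
gripper_width: 0.0614
```

```bash
python3 - <<'E'
from h import *
st=stt(); C=cam(cap("wrist","w14"),st); cap("top","t14")
a=.0468;R=np.array([[np.cos(a),-np.sin(a)],[np.sin(a),np.cos(a)]])
for n,q in (("R+",(.04,-.115)),("R-",(-.04,-.115)),("L+",(.04,.115)),("L-",(-.04,.115))): print(n,R@q+[.626,.0203])
p=R@[.04,-.115]+[.626,.0203]
goal([p[0],p[1],.222],2.7)
E
```

```text
t 17.1 p [ 0.4499 -0.0887  0.2241] rpy [ 1.7998e+02 -1.4000e-01  4.4910e+01] F [-0.1 -0.2 -5.3] M [-0.1   0.05  0.01] w 0.0614 j [ 1.350e+01 -3.000e-01 -2.560e+01 -1.000e-01 -6.460e+01  1.214e+02]
R+ [ 0.67133624 -0.09270277]
R- [ 0.59142383 -0.0964454 ]
L+ [0.66057617 0.1370454 ]
L- [0.58066376 0.13330277]
shift [0.1552, 0.1599, -0.0008] rot [-0.0015, 0.0027, 0.7366] dist 0.223
```

View pics/w14.png

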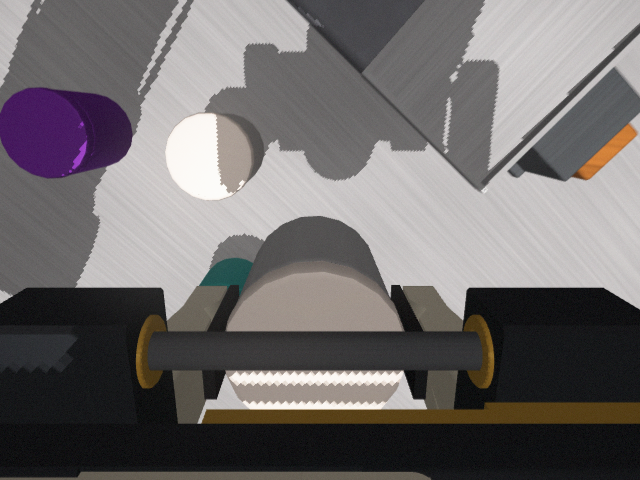

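```bash
python3 - <<'E'
from h import *
st=stt(); C=cam(cap("wrist"),st)
a=.0468;R=np.array([[np.cos(a),-np.sin(a)],[np.sin(a),np.cos(a)]])
print("pan corner wrist",back(C,(484,191),.088),"model",R@[-.085,-.175]+[.6251,.0203])
T=cam(cap("top"))
f=3.6
print("top corner",back(T,(592/f+215,294/f+130),.088))
p1=back(C,(484,191),.088);p2=back(C,(364,71),.088); print(p2)
E
```

```text
t 17.2 p [ 0.4485 -0.089   0.2218] rpy [-1.7987e+02  1.1000e-01  4.4910e+01] F [ 0.2 -0.5 -4. ] M [-0.06 -0.03  0.03] w 0.0617 j [ 1.350e+01 -2.000e-01 -2.580e+01 -1.000e-01 -6.460e+01  1.214e+02]
pan corner wrist [ 0.5494342  -0.15587015  0.088     ] model [ 0.54838008 -0.15848494]
top corner [ 0.55032487 -0.15586597  0.088     ]
[ 0.5438588  -0.03925101  0.088     ]
```

Call:
step_arm --increments '[[[0.04,0.04,0],[0,0,0.15],1],[[0.07,0.075,0],[0,0,0.29],1],[[0.105,0.11,0],[0,0,0.43],1],[[0.14,0.14,0],[0,0,0.57],1],[[0.157,0.159,0],[0,0,0.7],1],[[0.157,0.159,0],[0,0,0.737],1],[[0.157,0.159,0],[0,0,0.737],1],[[0.157,0.159,0],[0,0,0.737],1]]'

```text
time_s: 18.1
tcp_pos: [0.6727, -0.0908, 0.2218]
eef_rot: [180.0, 0.2, 2.8]
contact_force: [0.4, -0.8, -3.4]
gripper_width: 0.0618
```

```bash
python3 - <<'E'
from h import *
st=stt(); C=cam(cap("wrist","w15"),st)
goal([.672,-.0915,.110],2.7)
E
```

```text
t 18.1 p [ 0.6727 -0.0908  0.2218] rpy [1.7999e+02 1.7000e-01 2.7800e+00] F [ 0.4 -0.8 -3.4] M [-0.04 -0.03 -0.06] w 0.0618 j [  8.7  21.2   1.   -0.  -70.   84.1]
shift [-0.0006, 0.0007, 0.1125] rot [0.0001, 0.0018, 0.0014] dist 0.113
```

View pics/w15.png

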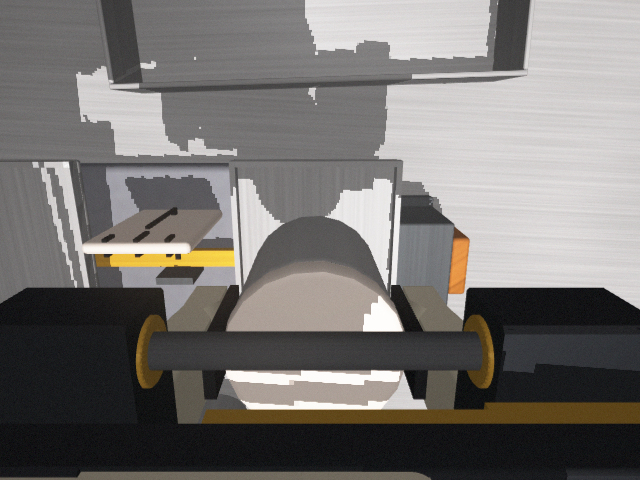

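Call:
step_arm --increments '[[[0,0,0.04],[0,0,0],1],[[0,0,0.075],[0,0,0],1],[[0,0,0.09],[0,0,0],1],[[0,0,0.097],[0,0,0],1],[[0,0,0.103],[0,0,0],1],[[0,0,0.107],[0,0,0],1],[[0,0,0.111],[0,0,0],1],[[0,0,0.111],[0,0,0],1]]'

```text
time_s: 18.95
tcp_pos: [0.6742, -0.0908, 0.1133]
eef_rot: [180.0, -0.1, 2.7]
contact_force: [-0.9, 0.3, -1.4]
gripper_width: 0.062
```

Call:
step_arm --increments '[[[0,0,0.001],[0,0,0],1],[[0,0,0.002],[0,0,0],1],[[0,0,0.002],[0,0,0],1]]'

```text
time_s: 19.25
tcp_pos: [0.6741, -0.0907, 0.1111]
eef_rot: [180.0, -0.1, 2.7]
contact_force: [1.6, 0.2, -1.0]
gripper_width: 0.0611
```

Call:
step_arm --increments '[[[0,0,0],[0,0,0],0.2],[[0,0,0],[0,0,0],0.1],[[0,0,0],[0,0,0],0.05],[[0,0,0],[0,0,0],0.05],[[0,0,-0.03],[0,0,0],0.05],[[0,0,-0.08],[0,0,0],0.05],[[0,0,-0.12],[0,0,0],0],[[0,0,-0.13],[0,0,0],0],[[0,0,-0.13],[0,0,0],0]]'

```text
time_s: 20.15
tcp_pos: [0.6745, -0.0907, 0.2433]
eef_rot: [-180.0, -0.3, 2.7]
contact_force: [0.6, -0.3, 0.2]
gripper_width: 0.0872
```

```bash
python3 - <<'E'
from h import *
st=stt(); C=cam(cap("wrist","w16"),st); cap("scene","s16")
goal([.4315,-.0022,.2],-10)
E
```

```text
t 20.15 p [ 0.6745 -0.0907  0.2433] rpy [-179.99   -0.27    2.71] F [ 0.6 -0.3  0.2] M [-0.04  0.01 -0.01] w 0.0872 j [  8.7  20.4   2.6   0.  -72.   84. ]
shift [-0.2369, -0.0996, 0.0399] rot [-0.0004, 0.0012, 0.2215] dist 0.26
```

View pics/w16.png

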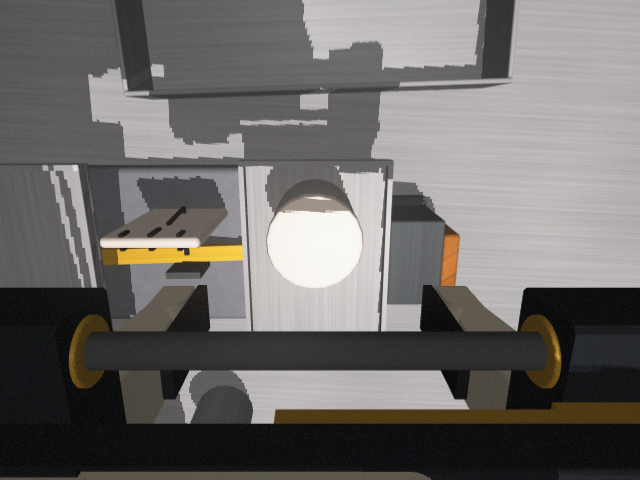

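View pics/s16.png

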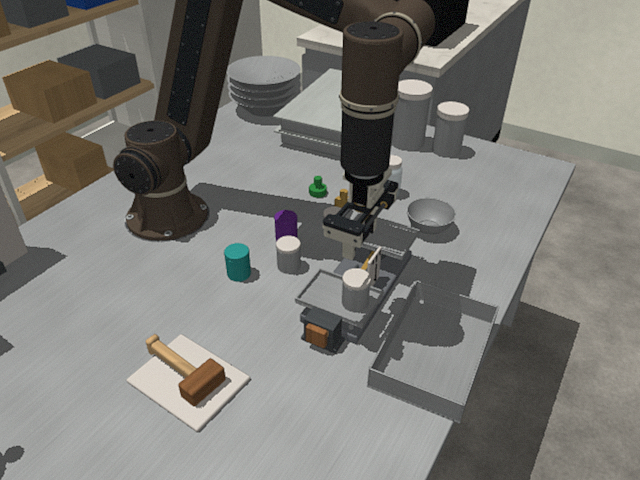

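Call:
step_arm --increments '[[[-0.04,-0.02,0],[0,0,0.05],0],[[-0.237,-0.1,0.04],[0,0,0.22],0],[[-0.237,-0.1,0.04],[0,0,0.22],0],[[-0.237,-0.1,0.04],[0,0,0.22],0],[[-0.237,-0.1,0.04],[0,0,0.22],0],[[-0.237,-0.1,0.04],[0,0,0.22],0],[[-0.237,-0.1,0.04],[0,0,0.22],0],[[-0.237,-0.1,0.04],[0,0,0.22],0]]'

```text
time_s: 21.05
tcp_pos: [0.4318, -0.002, 0.2]
eef_rot: [180.0, 0.0, -9.8]
contact_force: [0.8, -0.3, 0.8]
gripper_width: 0.0877
```

```bash
python3 - <<'E'
from h import *
st=stt(); C=cam(cap("wrist","w17"),st); print(proj(C,[[.4315,-.0022,.08]]))
goal([.4315,-.0022,.043],-10)
E
```

```text
t 21.05 p [ 0.4318 -0.002   0.2   ] rpy [ 1.7996e+02  4.0000e-02 -9.8400e+00] F [ 0.8 -0.3  0.8] M [-0.01 -0.09  0.  ] w 0.0877 j [ 26.1  -1.9 -30.5   0.  -61.4  54. ]
[[314.40527523 230.56524625]]
shift [-0.0007, 0.0002, 0.1571] rot [0.0006, 0.0006, 0.0021] dist 0.157
```

View pics/w17.png

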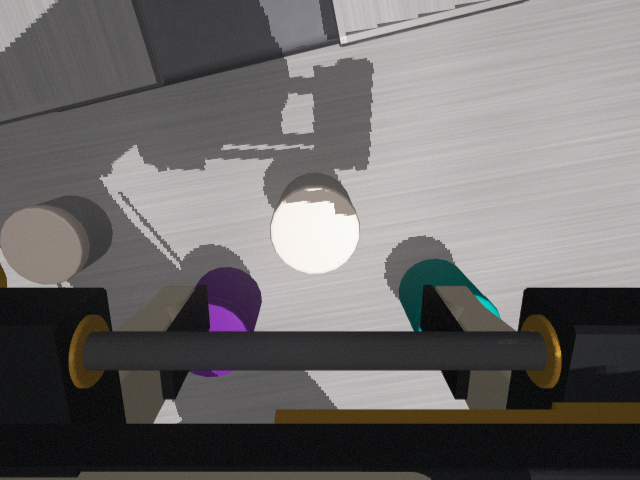

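Call:
step_arm --increments '[[[0,0,0.05],[0,0,0],0],[[0,0,0.1],[0,0,0],0],[[0,0,0.14],[0,0,0],0],[[0,0,0.156],[0,0,0],0],[[0,0,0.156],[0,0,0],0],[[0,0,0.156],[0,0,0],1],[[0,0,0.156],[0,0,0],1],[[0,0,0.156],[0,0,0],1],[[0,0,0.156],[0,0,0],1],[[0,0,0.156],[0,0,0],1]]' --force 25

```text
time_s: 22.1
tcp_pos: [0.4327, -0.0018, 0.0455]
eef_rot: [-179.9, -0.1, -9.9]
contact_force: [-1.2, -1.3, 7.0]
gripper_width: 0.0614
```

Call:
step_arm --increments '[[[0,0,0],[0,0,0],1],[[0,0,0],[0,0,0],1],[[0,0,-0.03],[0,0,0],1],[[0,0,-0.08],[0,0,0],1],[[0,0,-0.13],[0,0,0],1],[[0,0,-0.18],[0,0,0],1],[[0,0,-0.18],[0,0,0],1],[[0,0,-0.18],[0,0,0],1]]'

```text
time_s: 22.9
tcp_pos: [0.4317, -0.0017, 0.225]
eef_rot: [-179.9, -0.1, -9.9]
contact_force: [-0.2, -0.6, -5.2]
gripper_width: 0.0616
```

```bash
python3 - <<'E'
from h import *
stt()
goal([.661,.138,.222],2.7)
E
```

```text
t 22.9 p [ 0.4317 -0.0017  0.225 ] rpy [-1.7987e+02 -8.0000e-02 -9.9200e+00] F [-0.2 -0.6 -5.2] M [-0.01  0.15 -0.  ] w 0.0616 j [ 26.1  -3.2 -28.3  -0.1 -64.8  54. ]
shift [0.2018, -0.1771, 0.0037] rot [-0.0021, -0.0016, -0.2203] dist 0.268
```

Call:
step_arm --increments '[[[0.03,-0.026,0],[0,0,-0.04],1],[[0.065,-0.056,0],[0,0,-0.1],1],[[0.1,-0.088,0],[0,0,-0.16],1],[[0.135,-0.12,0],[0,0,-0.22],1],[[0.17,-0.15,0],[0,0,-0.22],1],[[0.195,-0.17,0],[0,0,-0.22],1],[[0.202,-0.177,0],[0,0,-0.22],1],[[0.202,-0.177,0],[0,0,-0.22],1],[[0.202,-0.177,0],[0,0,-0.22],1]]'

```text
time_s: 23.8
tcp_pos: [0.6599, 0.1371, 0.2222]
eef_rot: [179.9, 0.2, 2.7]
contact_force: [-0.8, -0.8, -4.0]
gripper_width: 0.062
```

```bash
python3 - <<'E'
from h import *
st=stt(); C=cam(cap("wrist","w18"),st)
goal([.661,.138,.1225],2.7)
E
```

```text
t 23.8 p [0.6599 0.1371 0.2222] rpy [179.93   0.23   2.69] F [-0.8 -0.8 -4. ] M [-0.09 -0.    0.04] w 0.062 j [ 28.2  20.7   0.4  -0.  -69.9  64.5]
shift [0.0013, -0.001, 0.1007] rot [0.0007, 0.0026, -0.0002] dist 0.101
```

View pics/w18.png

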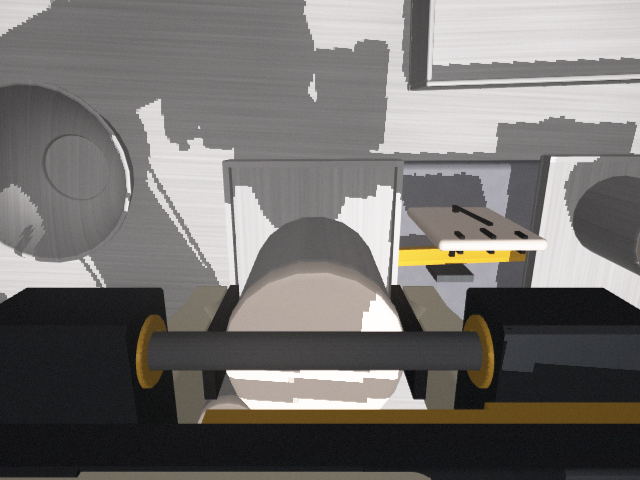

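Call:
step_arm --increments '[[[0.001,0,0.04],[0,0,0],1],[[0.001,0,0.07],[0,0,0],1],[[0.001,0,0.08],[0,0,0],1],[[0.001,0,0.087],[0,0,0],1],[[0.001,0,0.093],[0,0,0],1],[[0.001,0,0.098],[0,0,0],1],[[0.001,0,0.1],[0,0,0],1],[[0.001,0,0.1],[0,0,0],1]]'

```text
time_s: 24.65
tcp_pos: [0.6631, 0.1376, 0.1255]
eef_rot: [-180.0, -0.1, 2.7]
contact_force: [-0.9, -1.1, -0.4]
gripper_width: 0.0613
```

```bash
python3 - <<'E'
from h import *
st=stt()
E
```

```text
t 24.65 p [0.6631 0.1376 0.1255] rpy [-1.7999e+02 -9.0000e-02  2.7100e+00] F [-0.9 -1.1 -0.4] M [-0.57  0.01  0.02] w 0.0613 j [ 28.2  24.9  -6.5   0.  -58.6  64.5]
```

Call:
step_arm --increments '[[[0,0,0.001],[0,0,0],1],[[0,0,0.001],[0,0,0],0.2],[[0,0,0],[0,0,0],0.1],[[0,0,0],[0,0,0],0.05],[[0,0,0],[0,0,0],0.05],[[0,0,-0.03],[0,0,0],0.05],[[0,0,-0.08],[0,0,0],0.05],[[0,0,-0.11],[0,0,0],0],[[0,0,-0.115],[0,0,0],0],[[0,0,-0.115],[0,0,0],0]]'

```text
time_s: 25.65
tcp_pos: [0.6629, 0.138, 0.241]
eef_rot: [-179.9, -0.1, 2.7]
contact_force: [-0.4, -0.5, -0.3]
gripper_width: 0.0874
```

```bash
python3 - <<'E'
from h import *
st=stt(); C=cam(cap("wrist","w19"),st); cap("scene","s19")
print(back(C,(320,240),.158))
goal([.448,.203,.2],0)
E
```

```text
t 25.65 p [0.6629 0.138  0.241 ] rpy [-1.7992e+02 -1.4000e-01  2.7100e+00] F [-0.4 -0.5 -0.3] M [-0.04  0.06 -0.04] w 0.0874 j [ 28.2  20.2   2.1  -0.  -71.7  64.5]
[0.66733982 0.13474876 0.158     ]
shift [-0.2104, -0.0754, 0.0387] rot [0.0002, 0.0016, 0.0471] dist 0.227
```

View pics/w19.png

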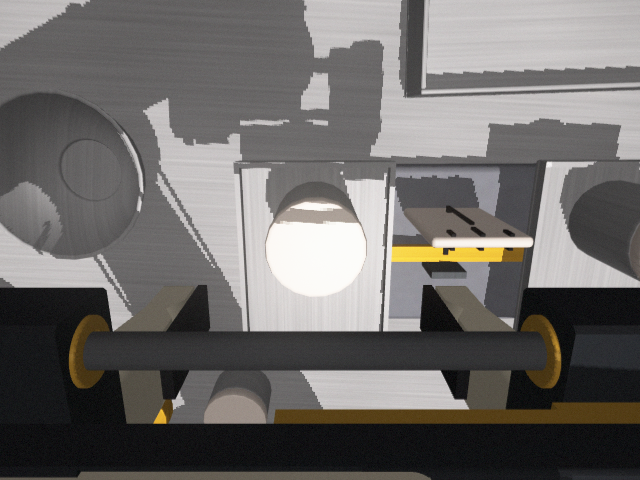

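View pics/s19.png

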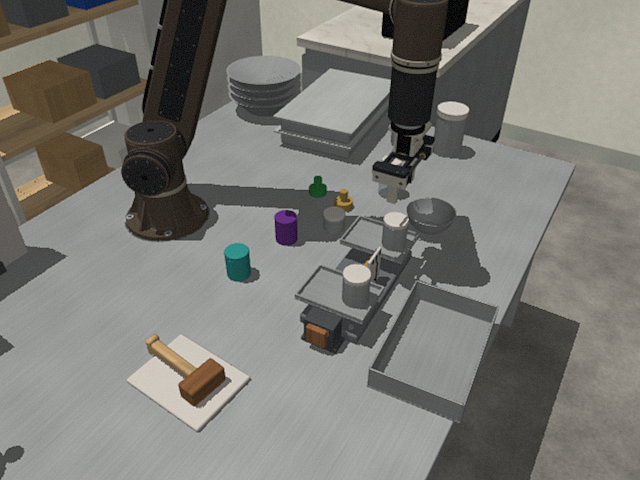

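Both tall tins stand on their pans. Next is short tin A.

Call:
step_arm --increments '[[[-0.04,-0.015,0],[0,0,0.047],0],[[-0.21,-0.075,0.04],[0,0,0.047],0],[[-0.21,-0.075,0.04],[0,0,0.047],0],[[-0.21,-0.075,0.04],[0,0,0.047],0],[[-0.21,-0.075,0.04],[0,0,0.047],0],[[-0.21,-0.075,0.04],[0,0,0.047],0],[[-0.21,-0.075,0.04],[0,0,0.047],0],[[-0.21,-0.075,0.04],[0,0,0.047],0]]'

```text
time_s: 26.55
tcp_pos: [0.4496, 0.2026, 0.1991]
eef_rot: [180.0, 0.0, 0.0]
contact_force: [0.2, -0.7, 0.4]
gripper_width: 0.0878
```

```bash
python3 - <<'E'
from h import *
st=stt(); C=cam(cap("wrist","w20"),st); print(proj(C,[[.448,.203,.054]]))
goal([.448,.203,.019],0)
E
```

```text
t 26.55 p [0.4496 0.2026 0.1991] rpy [1.7996e+02 2.0000e-02 1.0000e-02] F [ 0.2 -0.7  0.4] M [-0.02 -0.01 -0.06] w 0.0878 j [ 47.2   4.5 -24.    0.  -61.5  42.8]
[[313.51565333 223.32108511]]
shift [-0.0017, -0.0006, 0.1802] rot [0.0006, 0.0004, -0.0004] dist 0.18
```

View pics/w20.png

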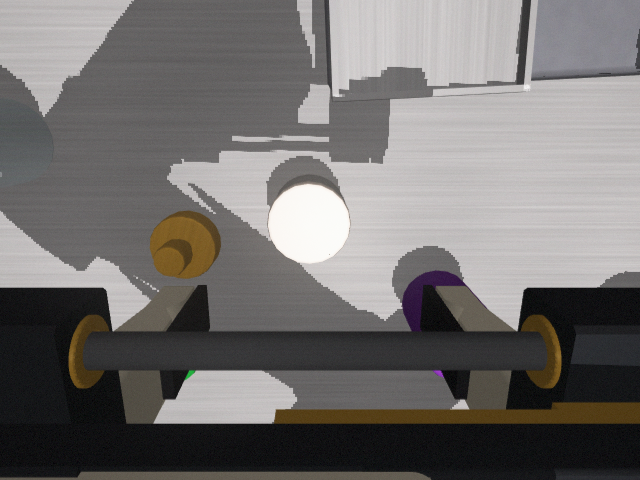

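```bash
python3 - <<'E'
from h import *
st=stt(); C=cam(cap("wrist"),st)
print("tin",back(C,(309,223),.054),"weight disc",back(C,(186,245),.024),"knob",back(C,(172,257),.058))
S=cam(r.capture("scene"))
p=back(C,(186,245),.024); print(proj(S,[p,[.418,.311,.024],[.418,.311,.058]]))
E
```

```text
t 26.6 p [0.4498 0.2025 0.1992] rpy [ 1.7996e+02  2.0000e-02 -2.0000e-02] F [ 0.8 -0.5 -0.9] M [-0.02 -0.06  0.  ] w 0.0877 j [ 47.1   4.5 -24.    0.  -61.5  42.8]
tin [0.44844583 0.20626723 0.054     ] weight disc [0.42200153 0.30879944 0.024     ] knob [0.42316716 0.30923144 0.058     ]
[[342.82318543 201.14717631]
 [342.01483436 200.39283385]
 [342.38824487 190.8924125 ]]
```

Call:
step_arm --increments '[[[-0.0015,-0.0035,0.05],[0,0,0],0],[[-0.0015,-0.0035,0.1],[0,0,0],0],[[-0.0015,-0.0035,0.145],[0,0,0],0],[[-0.0015,-0.0035,0.17],[0,0,0],0],[[-0.0015,-0.0035,0.177],[0,0,0],0],[[-0.0015,-0.0035,0.177],[0,0,0],0],[[-0.0015,-0.0035,0.177],[0,0,0],1],[[-0.0015,-0.0035,0.177],[0,0,0],1],[[-0.0015,-0.0035,0.177],[0,0,0],1],[[-0.0015,-0.0035,0.177],[0,0,0],1]]' --force 20

```text
time_s: 27.7
tcp_pos: [0.4482, 0.2067, 0.0236]
eef_rot: [-179.9, -0.1, 0.0]
contact_force: [-0.4, -0.5, 7.1]
gripper_width: 0.0618
```

Call:
step_arm --increments '[[[0,0,0],[0,0,0],1],[[0,0,0],[0,0,0],1],[[0,0,-0.03],[0,0,0],1],[[0,0,-0.08],[0,0,0],1],[[0,0,-0.13],[0,0,0],1],[[0,0,-0.18],[0,0,0],1],[[0,0,-0.18],[0,0,0],1],[[0,0,-0.18],[0,0,0],1]]'

```text
time_s: 28.5
tcp_pos: [0.4476, 0.2065, 0.2036]
eef_rot: [-179.9, -0.1, -0.0]
contact_force: [-0.8, 0.5, -3.3]
gripper_width: 0.0616
```

```bash
python3 - <<'E'
from h import *
stt()
goal([.581,.1345,.2],2.7)
E
```

```text
t 28.5 p [0.4476 0.2065 0.2036] rpy [-1.7985e+02 -9.0000e-02 -0.0000e+00] F [-0.8  0.5 -3.3] M [-0.05  0.14 -0.01] w 0.0616 j [ 47.6   4.1 -23.8  -0.  -61.9  42.4]
shift [0.1334, 0.072, 0.0036] rot [-0.0026, -0.0017, -0.0472] dist 0.152
```

Call:
step_arm --increments '[[[0.03,0.017,0],[0,0,-0.047],1],[[0.065,0.036,0],[0,0,-0.047],1],[[0.1,0.055,0],[0,0,-0.047],1],[[0.125,0.068,0],[0,0,-0.047],1],[[0.133,0.072,0],[0,0,-0.047],1],[[0.133,0.072,0],[0,0,-0.047],1],[[0.133,0.072,0],[0,0,-0.047],1]]'

```text
time_s: 29.2
tcp_pos: [0.5794, 0.134, 0.201]
eef_rot: [179.9, 0.2, 2.7]
contact_force: [0.6, -0.3, -1.1]
gripper_width: 0.0613
```

```bash
python3 - <<'E'
from h import *
st=stt(); C=cam(cap("wrist","w21"),st)
goal([.581,.1345,.094],2.7)
E
```

```text
t 29.2 p [0.5794 0.134  0.201 ] rpy [1.7995e+02 1.6000e-01 2.6800e+00] F [ 0.6 -0.3 -1.1] M [0.01 0.02 0.06] w 0.0613 j [ 31.8  14.2 -11.8  -0.  -64.2  60.9]
shift [0.0018, -0.0001, 0.1076] rot [0.0005, 0.0018, 0.0004] dist 0.108
```

View pics/w21.png

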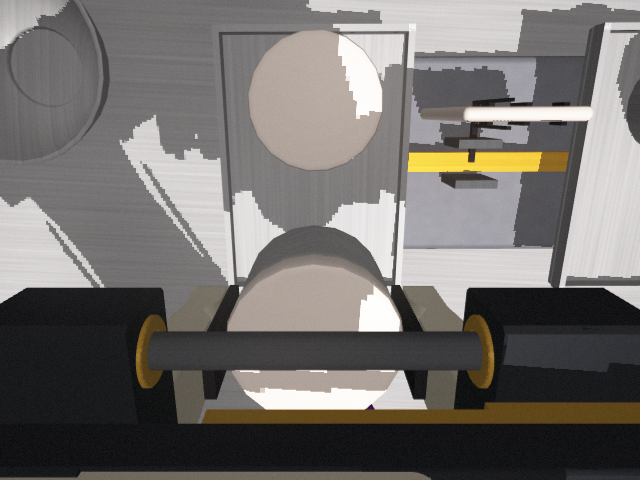

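Call:
step_arm --increments '[[[0.0015,0,0.04],[0,0,0],1],[[0.0015,0,0.075],[0,0,0],1],[[0.0015,0,0.09],[0,0,0],1],[[0.0015,0,0.098],[0,0,0],1],[[0.0015,0,0.103],[0,0,0],1],[[0.0015,0,0.107],[0,0,0],1],[[0.0015,0,0.107],[0,0,0],1]]'

```text
time_s: 29.95
tcp_pos: [0.5824, 0.1347, 0.0961]
eef_rot: [-180.0, -0.1, 2.7]
contact_force: [-0.6, 1.2, -1.4]
gripper_width: 0.0616
```

```bash
python3 - <<'E'
from h import *
st=stt()
E
```

```text
t 29.95 p [0.5824 0.1347 0.0961] rpy [-1.7997e+02 -6.0000e-02  2.7300e+00] F [-0.6  1.2 -1.4] M [0.01 0.15 0.03] w 0.0616 j [ 31.7  19.9 -18.9   0.  -51.1  61. ]
```

Call:
step_arm --increments '[[[0,0,0.001],[0,0,0],1],[[0,0,0.002],[0,0,0],1],[[0,0,0.002],[0,0,0],1]]'

```text
time_s: 30.25
tcp_pos: [0.5826, 0.1345, 0.094]
eef_rot: [-180.0, -0.1, 2.7]
contact_force: [0.4, 1.0, -1.0]
gripper_width: 0.0615
```

Call:
step_arm --increments '[[[0,0,0],[0,0,0],0.2],[[0,0,0],[0,0,0],0.1],[[0,0,0],[0,0,0],0.05],[[0,0,0],[0,0,0],0.05],[[0,0,-0.03],[0,0,0],0.05],[[0,0,-0.08],[0,0,0],0.05],[[0,0,-0.12],[0,0,0],0],[[0,0,-0.12],[0,0,0],0],[[0,0,-0.12],[0,0,0],0]]'

```text
time_s: 31.15
tcp_pos: [0.5825, 0.1346, 0.2149]
eef_rot: [-179.9, -0.1, 2.7]
contact_force: [0.3, 0.8, -0.0]
gripper_width: 0.0876
```

```bash
python3 - <<'E'
from h import *
st=stt(); C=cam(cap("wrist","w22"),st); cap("scene","s22")
goal([.4225,.310,.18],0)
E
```

```text
t 31.15 p [0.5825 0.1346 0.2149] rpy [-1.7992e+02 -1.3000e-01  2.7000e+00] F [ 0.3  0.8 -0. ] M [-0.02 -0.02 -0.04] w 0.0876 j [ 31.7  13.7 -10.5  -0.  -65.6  61. ]
shift [-0.1505, -0.1832, 0.0328] rot [0.0003, 0.0014, 0.047] dist 0.239
```

View pics/w22.png

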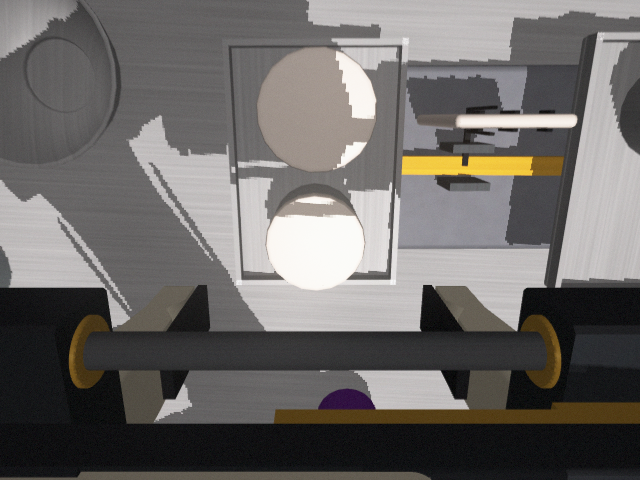

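Call:
step_arm --increments '[[[-0.15,-0.183,0],[0,0,0.047],0],[[-0.15,-0.183,0],[0,0,0.047],0],[[-0.15,-0.183,0.03],[0,0,0.047],0.2],[[-0.15,-0.183,0.03],[0,0,0.047],0.3],[[-0.15,-0.183,0.03],[0,0,0.047],0.4],[[-0.15,-0.183,0.03],[0,0,0.047],0.4],[[-0.15,-0.183,0.03],[0,0,0.047],0.4]]'

```text
time_s: 31.95
tcp_pos: [0.4227, 0.3101, 0.1824]
eef_rot: [179.9, 0.1, 0.2]
contact_force: [0.6, 0.1, 0.7]
gripper_width: 0.0549
```

```bash
python3 - <<'E'
from h import *
st=stt(); C=cam(cap("wrist","w23"),st)
print(proj(C,[[.4225,.310,.058],[.4225,.310,.024]]))
goal([.4225,.31,.0305],0)
E
```

```text
t 31.95 p [0.4227 0.3101 0.1824] rpy [1.7988e+02 8.0000e-02 1.5000e-01] F [0.6 0.1 0.7] M [-0.03 -0.01  0.01] w 0.0549 j [ 57.7   8.4 -21.8   0.  -59.9  32.4]
[[313.92036921 228.68855339]
 [313.9023164  217.18934031]]
shift [-0.0008, -0.0005, 0.1522] rot [0.0017, 0.001, 0.0012] dist 0.152
```

View pics/w23.png

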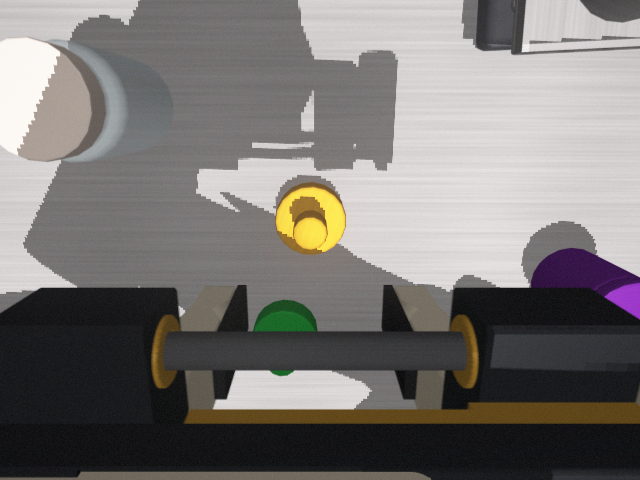

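Call:
step_arm --increments '[[[-0.002,-0.002,0.05],[0,0,0],0.4],[[-0.002,-0.002,0.1],[0,0,0],0.4],[[-0.002,-0.002,0.14],[0,0,0],0.4],[[-0.002,-0.002,0.151],[0,0,0],0.4],[[-0.002,-0.002,0.151],[0,0,0],0.4],[[-0.002,-0.002,0.151],[0,0,0],1],[[-0.002,-0.002,0.151],[0,0,0],1],[[-0.002,-0.002,0.151],[0,0,0],1],[[-0.002,-0.002,0.151],[0,0,0],1],[[-0.002,-0.002,0.151],[0,0,0],1]]' --force 25

```text
time_s: 33.0
tcp_pos: [0.4222, 0.3128, 0.0337]
eef_rot: [-179.9, -0.1, 0.0]
contact_force: [-1.2, 0.8, 5.7]
gripper_width: 0.0241
```

Call:
step_arm --increments '[[[0,0,0],[0,0,0],1],[[0,0,0],[0,0,0],1],[[0,0,-0.03],[0,0,0],1],[[0,0,-0.08],[0,0,0],1],[[0,0,-0.13],[0,0,0],1],[[0,0,-0.18],[0,0,0],1],[[0,0,-0.2],[0,0,0],1],[[0,0,-0.2],[0,0,0],1]]'

```text
time_s: 33.8
tcp_pos: [0.4226, 0.3132, 0.2364]
eef_rot: [-179.7, -0.2, 0.0]
contact_force: [-0.6, -0.6, -1.8]
gripper_width: 0.0244
```

```bash
python3 - <<'E'
from h import *
st=stt(); C=cam(cap("wrist","w24"),st)
goal([.5925,-.095,.23],2.7)
E
```

```text
t 33.8 p [0.4226 0.3132 0.2364] rpy [-1.7969e+02 -2.3000e-01  3.0000e-02] F [-0.6 -0.6 -1.8] M [ 0.   -0.03 -0.04] w 0.0244 j [ 58.    5.8 -17.4   0.  -66.4  32.1]
shift [0.1708, 0.4074, 0.0029] rot [-0.0026, -0.0012, -0.047] dist 0.442
```

View pics/w24.png

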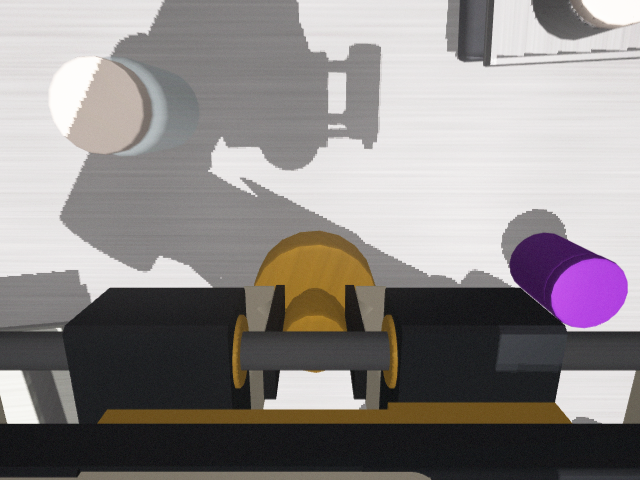

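Call:
step_arm --increments '[[[0.015,0.035,0],[0,0,-0.02],1],[[0.034,0.08,0],[0,0,-0.047],1],[[0.051,0.122,0],[0,0,-0.047],1],[[0.068,0.163,0],[0,0,-0.047],1],[[0.086,0.205,0],[0,0,-0.047],1],[[0.103,0.245,0],[0,0,-0.047],1],[[0.12,0.286,0],[0,0,-0.047],1],[[0.137,0.326,0],[0,0,-0.047],1],[[0.154,0.367,0],[0,0,-0.047],1],[[0.165,0.393,0],[0,0,-0.047],1]]'

```text
time_s: 34.85
tcp_pos: [0.5861, -0.0836, 0.2298]
eef_rot: [180.0, 0.2, 2.6]
contact_force: [1.5, 0.9, -2.3]
gripper_width: 0.0243
```

Call:
step_arm --increments '[[[0.006,0.015,0],[0,0,0],1],[[0.006,0.015,0],[0,0,0],1],[[0.006,0.015,0],[0,0,0],1]]'

```text
time_s: 35.15
tcp_pos: [0.5927, -0.0955, 0.231]
eef_rot: [-180.0, 0.2, 2.7]
contact_force: [0.1, 0.0, -1.0]
gripper_width: 0.0241
```

```bash
python3 - <<'E'
from h import *
st=stt(); C=cam(cap("wrist","w25"),st)
goal([.5925,-.095,.1115],2.7)
E
```

```text
t 35.15 p [ 0.5927 -0.0955  0.231 ] rpy [-1.7998e+02  1.5000e-01  2.6600e+00] F [ 0.1  0.  -1. ] M [ 0.   -0.    0.01] w 0.0241 j [  9.5  13.5  -8.6  -0.  -68.   83.2]
shift [-0.0, -0.0, 0.12] rot [-0.0003, 0.0019, 0.0002] dist 0.12
```

View pics/w25.png

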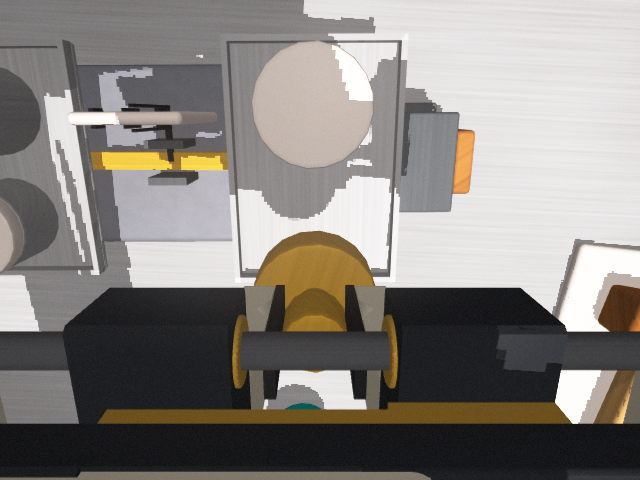

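Call:
step_arm --increments '[[[0,0,0.04],[0,0,0],1],[[0,0,0.08],[0,0,0],1],[[0,0,0.1],[0,0,0],1],[[0,0,0.109],[0,0,0],1],[[0,0,0.115],[0,0,0],1],[[0,0,0.119],[0,0,0],1],[[0,0,0.12],[0,0,0],1],[[0,0,0.12],[0,0,0],1]]'

```text
time_s: 36.0
tcp_pos: [0.5942, -0.0954, 0.1136]
eef_rot: [-180.0, -0.1, 2.7]
contact_force: [-0.8, 0.6, 0.7]
gripper_width: 0.0244
```

```bash
python3 - <<'E'
from h import *
st=stt(); cap("scene","s26"); im=cv2.imread("pics/s26.png"); cv2.imwrite("pics/s26c.png",cv2.resize(im[180:360,270:450],None,fx=3.3,fy=3.3))
E
```

```text
t 36.0 p [ 0.5942 -0.0954  0.1136] rpy [-1.7999e+02 -1.1000e-01  2.7200e+00] F [-0.8  0.6  0.7] M [0.34 0.03 0.01] w 0.0244 j [  9.5  19.1 -17.4   0.  -53.4  83.3]
```

View pics/s26c.png

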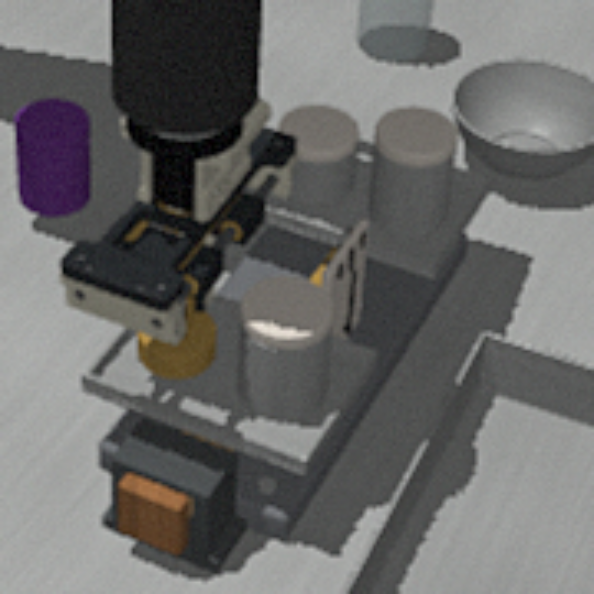

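Call:
step_arm --increments '[[[0,0,0],[0,0,0],0.6],[[0,0,0],[0,0,0],0.5],[[0,0,0],[0,0,0],0.4],[[0,0,0],[0,0,0],0.4],[[0,0,-0.02],[0,0,0],0.4],[[0,0,-0.06],[0,0,0],0.4],[[0,0,-0.1],[0,0,0],0.4],[[0,0,-0.13],[0,0,0],0.4],[[0,0,-0.13],[0,0,0],0.4]]'

```text
time_s: 36.95
tcp_pos: [0.5959, -0.0959, 0.2479]
eef_rot: [180.0, -0.5, 2.7]
contact_force: [1.2, -0.1, 0.3]
gripper_width: 0.0527
```

```bash
python3 - <<'E'
from h import *
st=stt(); cap("wrist","w27")
goal([.42,-.2,.3],2.7)
E
```

```text
t 36.95 p [ 0.5959 -0.0959  0.2479] rpy [179.97  -0.49   2.73] F [ 1.2 -0.1  0.3] M [ 0.02 -0.08 -0.  ] w 0.0527 j [  9.4  12.8  -7.3   0.1 -69.4  83.3]
shift [-0.1791, 0.0959, -0.0558] rot [-0.0002, -0.0048, 0.0001] dist 0.211
```

View pics/w27.png

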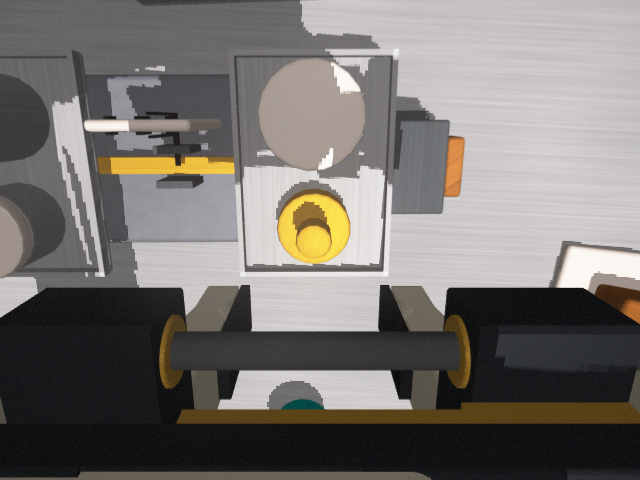

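Call:
step_arm --increments '[[[0,0,-0.04],[0,0,0],0.2],[[-0.09,-0.296,-0.05],[0,0,0],0],[[-0.09,-0.296,-0.05],[0,0,0],0],[[-0.09,-0.296,-0.05],[0,0,0],0],[[-0.09,-0.296,-0.05],[0,0,0],0],[[-0.09,-0.296,-0.05],[0,0,0],0],[[-0.09,-0.296,-0.05],[0,0,0],0],[[-0.09,-0.296,-0.05],[0,0,0],0],[[-0.09,-0.296,-0.05],[0,0,0],0]]'

```text
time_s: 37.9
tcp_pos: [0.4886, 0.1972, 0.2915]
eef_rot: [180.0, 0.1, 2.9]
contact_force: [-0.0, 0.1, -0.2]
gripper_width: 0.088
```

Call:
step_arm --increments '[[[-0.22,-0.39,0],[0,0,0],0],[[-0.22,-0.39,0],[0,0,0],0],[[-0.22,-0.39,0],[0,0,0],0],[[-0.22,-0.39,0],[0,0,0],0],[[-0.22,-0.39,0],[0,0,0],0],[[-0.22,-0.39,0],[0,0,0],0],[[-0.22,-0.39,0],[0,0,0],0],[[-0.22,-0.39,0],[0,0,0],0],[[-0.22,-0.39,0],[0,0,0],0],[[-0.22,-0.39,0],[0,0,0],0]]'

```text
time_s: 38.9
tcp_pos: [0.2499, 0.5778, 0.2899]
eef_rot: [179.8, 0.0, 2.8]
contact_force: [0.3, -0.9, -0.5]
gripper_width: 0.0878
```

```bash
python3 - <<'E'
from h import *
st=stt(); cap("scene","s28"); cap("top","t28"); im=cv2.imread("pics/s28.png"); cv2.imwrite("pics/s28c.png",cv2.resize(im[180:360,270:450],None,fx=3.3,fy=3.3,interpolation=cv2.INTER_CUBIC))
im=cv2.imread("pics/t28.png"); cv2.imwrite("pics/t28c.png",cv2.resize(im[130:230,215:435],None,fx=3.6,fy=3.6,interpolation=cv2.INTER_CUBIC))
E
```

```text
t 38.9 p [0.2499 0.5778 0.2899] rpy [1.7984e+02 5.0000e-02 2.8300e+00] F [ 0.3 -0.9 -0.5] M [-0.15 -0.08  0.01] w 0.0878 j [ 84.3  14.6   0.4  -0.  -76.    8.5]
```

View pics/s28.png

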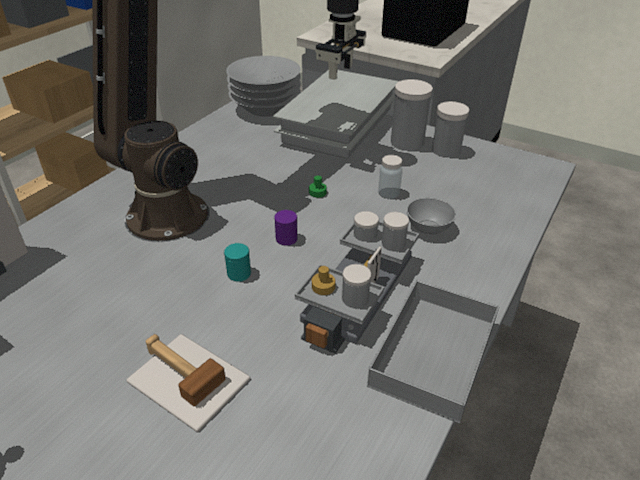

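View pics/s28c.png

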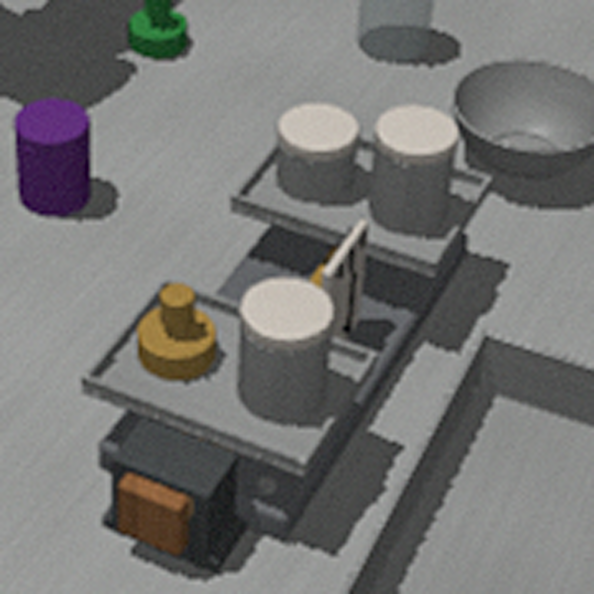

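View pics/t28c.png

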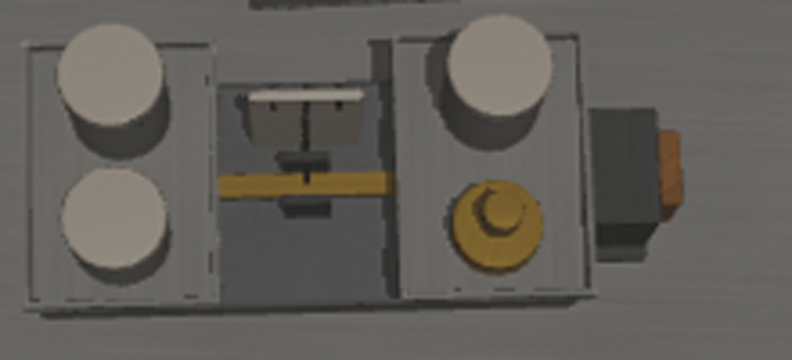

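View pics/t28.png

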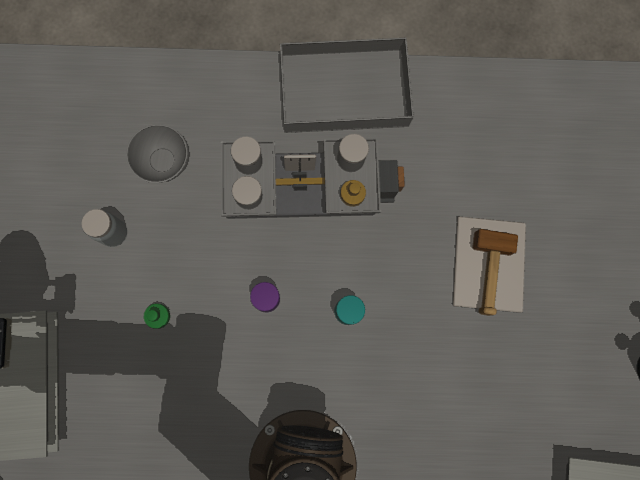

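All the checks look right: the pointer is central, the wedge block is flush with the bracket, and the mallet is flat on its board. I'm handing the job in.

```bash
python3 - <<'E'
from h import *
st=stt(); print(r.close_job())
E
```

```text
t 39.0 p [0.2518 0.5747 0.2907] rpy [1.7983e+02 3.0000e-02 2.7200e+00] F [ 0.8 -0.5  0.3] M [-0.11 -0.02  0.03] w 0.0876 j [ 84.1  14.3   0.2  -0.  -76.1   8.6]
the job is handed in; nothing more can be done
None
```

The job is done and handed in at about 39 s, well inside the 192 s limit.

- **Wedge:** I drove it home with seven mallet strokes, drawing clear between each. The first strokes were short blows; the last three each ended in a brief hold against the block to read the force. The final two reached 21 N and 31 N with no further travel (it needs at most 11 N to move). The pictures show the wooden block flush against the bracket.
- **Mallet:** It lies flat on its board, where it was at the start.
- **Balance:** Only three tins were there: two tall and one short. The left pan holds one tall and the short tin; the right pan holds the other tall tin and the brass weight. The last pictures show everything upright, the pans level and the pointer central.
- **Bystanders:** The jar, the bowl, the purple and turquoise tins and the green weight are where they were.

**Disagreements:**
- The wrist and top cameras differed by about 2–4 mm on positions, which stayed within the gripping and placing margins.
- The wedge travel measured from the top camera came out at about 57 mm driven in rather than 60 mm. I put this down to pixel error, since the force readings and the flush block both say it is home.

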